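# Load a printed plate into the bench holder and lock the keeper one hole in

## Robot

A 6-joint arm with a two-finger parallel gripper is mounted at the origin on the work surface. World frame = base frame: x ahead of the robot, y to its left, z up, the work surface at z = 0. Lengths are in m, angles in rad, forces in N, time in s.
With the tool pointing down it reaches from about 0.35 to 0.85 m from the base axis. Payload 8.1 kg.
Tool frame: the origin (TCP) lies at the very end of the fingers, on their centre line; the grasp point (between the pads) lies 19 mm behind it (pinch_z is the distance from the TCP to the grasp point, in m); z points along the fingers, y is the direction in which the jaws open and shut (so a half turn about z gives the same grasp; the last joint's range is limited). The gripper opens to 93 mm and grips with 3 to 60 N. Pads are 15 mm wide; open, the fingers measure 128 mm over their backs; the gripper's body (75 mm by 188 mm) begins 65 mm behind the grasp point.
Start: joints at [1.168, 0.13, 1.488, -0, 1.523, -0.085], TCP at [0.187, 0.57, 0.219] pointing down, gripper open.
Joint ranges: [-2.96, 2.96], [-0.89, 2.26], [0.02, 2.5], [-1.34, 4.48], [0, 2.73], [-2.66, 2.66]. Speed limits (rad/s): [2.39, 2.39, 2.79, 3.14, 3.14, 3.14].

## Interface

Orientations are given as a rotation vector (axis times angle).
In Python, from plant import * gives the robot as it stands.
- The arm moves only by the tool move_arm, never from a script. Its argument "series" is a list of rows, each a list of 7 numbers: the shift along the tool's x, y, z each as a share of 10 cm, from -1 to 1, then the turn, a rotation vector about the tool's x, y, z each as a share of 180 degrees, from -1 to 1, then the opening, from -1 (shut) to 1 (fully open). In form: [[dx, dy, dz, rx, ry, rz, jaw], ...]. A call has 1 to 8 rows; each row is the pose to reach, as a shift and turn from the pose commanded when the call began, along the tool's axes at that moment, turning the shorter way round; what a row does not reach only later rows make up. A row lasts 1/10 s, in which the tool goes at most 50 mm and 8.59 degrees, less where a joint would pass 70% of its speed; a pose out of reach is approached as far as the arm can. A call with a number of a shift or a turn outside -1 to 1 is refused whole. A call with a gripper value outside its range is refused whole. The fingers move at their own pace and stop on an object; "squeeze" is the grip in N (left out, the last holds). Time passes only in rows, so rows that repeat a pose let the fingers close. It gives the time, the measured TCP pose, the force and the opening at its end, in the units of the state.
- read_state(): the state, without advancing time (a new reading comes with each control period).
- read_camera(name): name is "scene" or "top" or "wrist"; returns a dict with "frame" (480x640x3 uint8, red, green, blue), "K" (3x3 intrinsics, pixels), "rvec" (rotation vector, rad) and "tvec" (3), from world to camera coordinates, as OpenCV has them. Camera axes: x right, y down, z forward; pixel columns grow to the right and rows downward; lengths in m; the calibration is good to about 2 mm. A picture is of the moment at which its call begins. There is no depth.
- close_job(): hands the job in, once; it reports no verdict.
The state is a dict: "t": time; "q": joint angles; "dq": joint speeds; "joint_torque": joint torques, N m; "tool_pos": TCP position; "orientation": TCP orientation; "force": force on the tool from outside, world axes, zero at the start; "wrist_torque": the same for the moment, N m; "opening": finger opening in m.
Only numpy, scipy, OpenCV 4.12 (cv2) and the standard library are available. Lean on these libraries where they do the work, as an engineer would, in place of code of your own. Each camera call takes 0.05 s, during which the arm holds its last target.

## Task

Fix the build plate that carries the printed parts upright in the bench holder, ready for the parts to be trimmed off: lift it out of the drip stand by its bare top edge without touching the prints, lower it into the holder's slot with its end in the grooved end post until it stands on the slot floor, and let it go. Then pull up the lock plunger of the sliding keeper, slide the keeper to the next hole towards the plate so that it closes over the plate's free end, and let the pin drop fully home. Finish while holding: stay gripping the plunger knob with the pin engaged, and leave the bare plate and everything else on the bench where they are.

Things in the scene. Friction and masses are not known exactly. Their poses are not given: they have to be found in the camera images.
- rack: Bench holder for build plates, screwed to the bench: grey base plate 100 x 340 x 6 mm, on it a 20 mm square steel tube along its y axis, top 34 mm above the bench, with 9 mm pin holes every 30 mm. Sliding keeper section at the -y end, slot and fixed grooved end post at the +y end, all on the middle plane x = 0. Origin: centre of the base's underside. Left or right on the bench, turned up to 0.25 rad.
- rack_slot (a point): Point on the slot's floor, 62 mm along the holder's +y, 38 mm above the bench. The slot takes a plate's lower edge: 10 mm wide, running along y from 42 mm before to 56 mm past this point, walls 16 mm high, then flared lips up to 60 mm above the bench. Axes as the holder's.
- rack_post (a point): Foot of the end post's groove, where the slot ends: 118 mm along the holder's +y, 38 mm above the bench. The upright groove is 10 mm wide, 14 mm deep (it opens towards -y) and open to the top; walls up to 104 mm, flared lips up to 110 mm above the bench. Axes as the holder's.
- rack_home (a point): Where the plate's centre lies when the plate is fully home, upright, its long side along the holder's y: 52.5 mm along +y from the holder's origin, 75.5 mm above the bench. The plate's end is then 0.5 mm from the bottom of the end post's groove; up to 5 mm short of that still does. Axes as the holder's.
- plate: Build plate with prints: aluminium, 130 mm long (y), 8 mm thick (x), 75 mm high (z, up), about 0.25 kg. Origin: middle of its underside. Starts upright in one rest of the drip stand. Prints on its -x face; on its +x face two black lugs 24 x 9 x 10 mm, 30 mm either side of the middle, 30 mm up. Lowest 20 mm and outer 16 mm of each end are bare. May go into the holder either way round.
- plate_centre (a point): Centre of the plate with prints (37.5 mm above its lower edge, middle of length and thickness); axes as plate.
- prints: 26 cream-coloured printed parts on that plate's -x face, each 9 mm across, standing out 17 mm; fragile. They cover 22 to 62 mm above the plate's lower edge, but within 28 mm either side of the plate's middle none is higher than 42 mm: there both faces are clear for 33 mm down from the top edge. Origin and axes as plate.
- spare_plate: A bare plate, same size and lugs but with no prints, upright in the drip stand's other rest, 90 mm from the first. Origin: middle of its underside. It stays where it is.
- stand: Drip stand, fixed: a shallow grey tray 170 x 180 mm with two rests whose notches, 10 mm wide and 20 mm deep, run along its y axis at x = -45 and +45 mm. A plate in it has its lower edge 7 mm and its top edge 82 mm above the bench. Origin: centre of its underside.
- carriage (a joint): Position in m of the sliding keeper section along the holder's +y (towards the plate). 0 = start, pin in a hole; 0.030 = next hole towards the plate; travel -0.03 to 0.07. Slides with about 1 to 2 N of friction when the pin is out; with the pin in a hole it is locked within about 1.5 mm.
- keeper (a point): On the keeper section: middle of the mouth of its upright groove, 78 mm above the bench. Groove 12 mm wide, 13 mm deep, 77 mm high, under a cap whose top is 122 mm above the bench; its back is 21 mm behind this point. At carriage 0 it is 22 mm clear of a plate that is home; at 0.030 it covers the last 8 mm of the plate's free end. Axes as the holder's.
- plunger (a joint): Lift in m of the spring lock plunger. 0 = pin fully home in a hole; 0.008 = the round-ended pin (7 mm in a 9 mm hole) just clears the tube; 0.012 = end of travel. The spring pushes it down with about 4 N at 0, 6 N at 0.012. Between holes the pin rests on the tube at about 0.0075 and drops in over a hole if let.
- knob: Black ribbed knob on top of the plunger, 25 mm diameter, 22 mm high, axis vertical. Origin: its centre, 74 mm above the bench with the pin home; rises with the plunger and travels with the keeper section. Starts 105 mm along the holder's -y, 50 mm behind the keeper's upright. Below it a barrel 15 mm across (19 mm below 43 mm height) on the sleeve's top at 38 mm; free beside it.
- scraper: A steel scraper with a wooden handle, 200 mm, lying on the bench nearest the robot; not to be moved. Origin: its middle.
- cutters: Flush cutters with dark grips, 115 mm, lying nearest the robot; not to be moved. Origin: at the pivot, underside.
- resin_bottle: A grey bottle with a label, 190 mm high, 72 mm across, far side of the bench; not to be moved. Origin: centre of its underside.
- rinse_bottle: A white bottle, 170 mm high, 68 mm across, far side; not to be moved. Origin: centre of its underside.
- sample_jar: A small jar with a black cap, 70 mm high, 60 mm across, far side; not to be moved. Origin: centre of its underside.
- mix_cup: An open white cup, 85 mm high, 76 mm across, far left; not to be moved. Origin: centre of its underside.
- funnel: A grey funnel standing mouth down, 75 mm high, 90 mm across, far right; not to be moved. Origin: centre of its underside.

How it is judged:
By the outcome, as a careful person would: the job done as asked, in the order asked, and still so for the second after the job is handed in, while the arm keeps its last pose, push and grip.
It also fails if it takes over 58 s, if anything falls off the work surface, if the arm or the gripper's body presses on something with over 40 N, if the wrist force passes 120 N, or if a joint passes its speed limit or range.

## Working session

There is one attempt and no reset: what is moved stays moved. The work goes in short steps, Python scripts to look and compute and a tool call to move; the robot and the scene stay as the last step left them, time stands still between calls to the robot, and variables do not carry over. Pictures are saved under pics/ and viewed, and the job is handed in when it is done.

Besides the shell and the picture viewer there is one more tool, called after "Call:" as name([rows], argument=value, ...), one row to a line, values as JSON. move_arm: Moves the arm, as the interface text tells. Shift numbers are shares of 10 cm and turn numbers shares of 180 degrees, none past 1 either way. Its arguments: {"type":"object","properties":{"series":{"type":"array","items":{"type":"array","items":{"type":"number"}}},"squeeze":{"type":"number"}},"required":["series"]}

```bash
ls; mkdir -p pics; python3 - <<'E'
from plant import *
import cv2
s=read_state()
for k,v in s.items(): print(k,v)
for n in ["scene","top","wrist"]:
    c=read_camera(n); cv2.imwrite(f"pics/{n}0.png",c["frame"][:,:,::-1]); print(n,c["K"].tolist(),c["rvec"],c["tvec"])
E
```

```text
pics
t 0.0
q [ 1.16760430e+00  1.31181547e-01  1.48928768e+00  1.20504249e-05
  1.52303757e+00 -8.54213375e-02]
dq [-1.39475332e-03  8.99487432e-04 -9.78023164e-04 -1.34158144e-03
 -9.89240790e-05 -6.91240784e-04]
joint_torque [-1.37436178e-03 -5.59804523e+01 -4.91791356e+01  7.71534140e-02
  3.42892623e-02 -1.24121552e-04]
tool_pos [0.18722317 0.56941825 0.2175707 ]
orientation [-4.96981132e-01 -3.10155177e+00  2.91243003e-03]
force [ 0.2909482   0.68230953 -0.92349547]
wrist_torque [-0.01830399  0.02052885  0.0272997 ]
opening 0.0929764147131158
scene [[593.8968249162756, 0.0, 322.27805192776555], [0.0, 593.8968249162756, 241.90221981021224], [0.0, 0.0, 1.0]] [ 2.00137641  1.26079639 -0.5488625 ] [-0.23699497 -0.29031388  2.09141506]
top [[469.60200305651597, 0.0, 311.47562925904816], [0.0, 469.60200305651597, 244.62167716681168], [0.0, 0.0, 1.0]] [ 2.17348464 -2.18065709  0.08611843] [-0.00874773  0.55344596  1.08168116]
wrist [[428.4331719839132, 0.0, 313.1623947545067], [0.0, 428.4331719839132, 236.42663365725593], [0.0, 0.0, 1.0]] [-2.37291142 -1.71809307 -0.21449942] [-0.60076735 -0.02834244  0.38876731]
```

View pics/scene0.png

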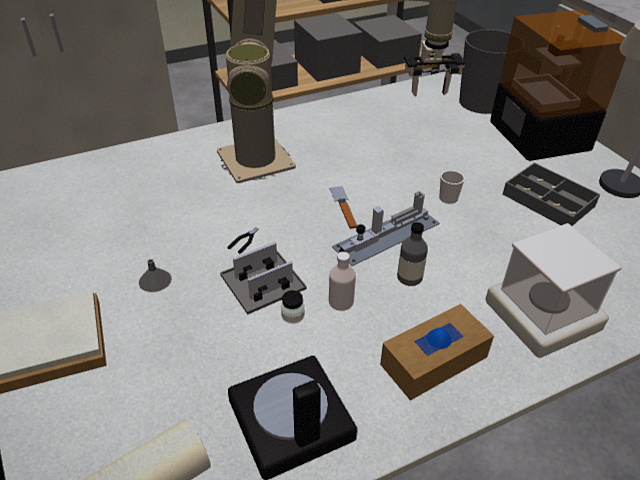

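View pics/top0.png

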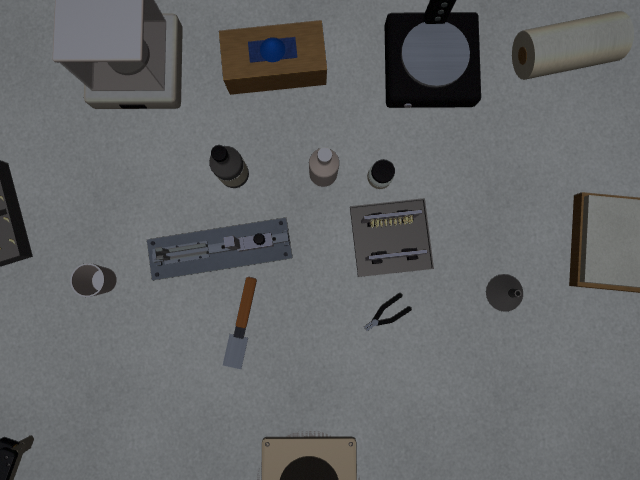

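View pics/wrist0.png

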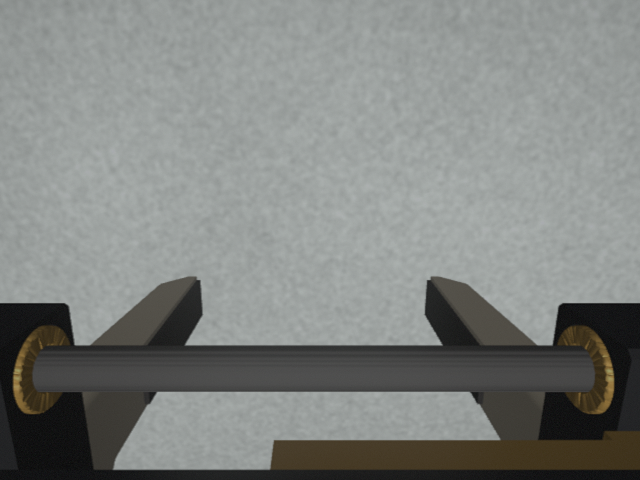

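```bash
python3 - <<'E'
import cv2
t=cv2.imread("pics/top0.png"); s=cv2.imread("pics/scene0.png")
cv2.imwrite("pics/c1.png",cv2.resize(t[190:290,340:445],None,fx=6,fy=6,interpolation=cv2.INTER_CUBIC)[:600])
cv2.imwrite("pics/c2.png",cv2.resize(t[205:290,140:300],None,fx=5,fy=5,interpolation=cv2.INTER_CUBIC))
cv2.imwrite("pics/c3.png",cv2.resize(s[180:320,215:450],None,fx=3.4,fy=3.4,interpolation=cv2.INTER_CUBIC))
E
```

```text
(no output)
```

View pics/c1.png

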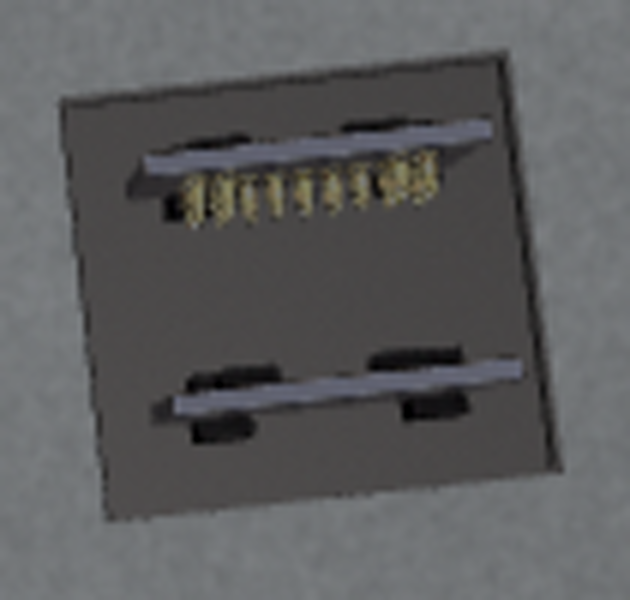

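View pics/c2.png

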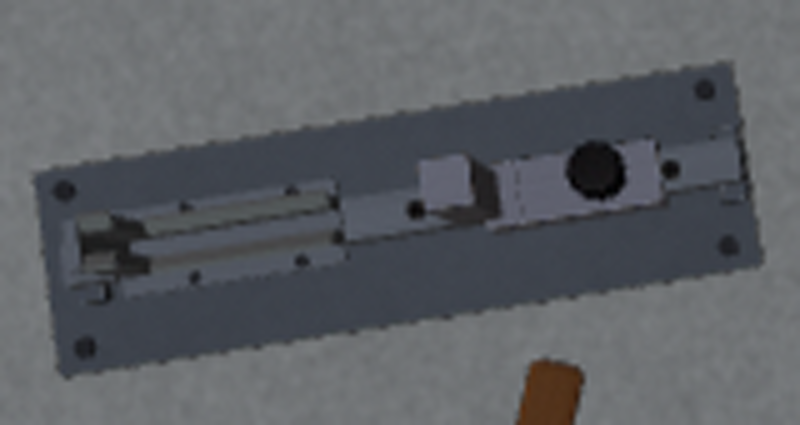

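View pics/c3.png

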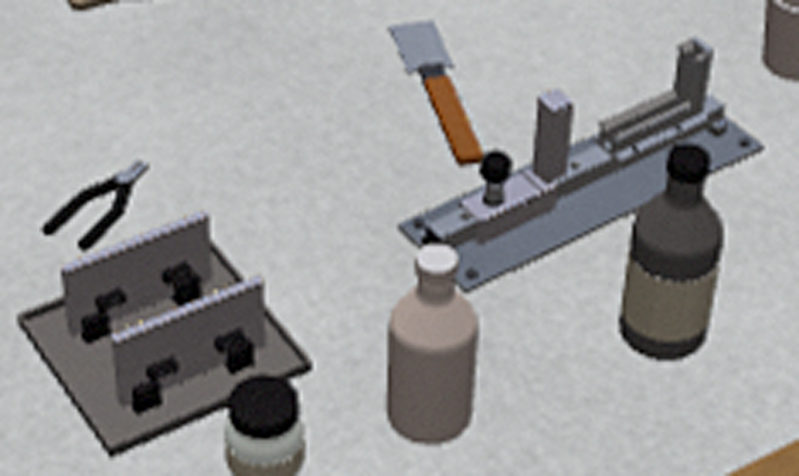

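```bash
cat > h.py <<'E'
import numpy as np, cv2
from plant import *
from scipy.spatial.transform import Rotation as R
def ray(c,uv,z):
    Rm=cv2.Rodrigues(np.array(c["rvec"]))[0]; t=np.array(c["tvec"]); o=-Rm.T@t
    d=Rm.T@np.linalg.inv(c["K"])@np.array([uv[0],uv[1],1.]); return o+d*(z-o[2])/d[2]
def proj(c,P):
    return cv2.projectPoints(np.atleast_2d(np.array(P,float)),np.array(c["rvec"]),np.array(c["tvec"]),np.array(c["K"]),None)[0][:,0]
E
python3 - <<'E'
from h import *
c=read_camera("top"); f=c["frame"]; hsv=cv2.cvtColor(f,cv2.COLOR_RGB2HSV)
# plate top edges: bright bluish in the tray area
for p in [(365,217),(396,214),(371,257),(424,252),(152,265),(200,260)]: print(p,f[p[1],p[0]],hsv[p[1],p[0]])
g=f.astype(int)
m=((g[:,:,2]-g[:,:,0]>12)&(g[:,:,2]>110)).astype(np.uint8); m[:, :340]=0;m[:195]=0;m[290:]=0;m[:,445:]=0
n,l,st,ce=cv2.connectedComponentsWithStats(m)
for i in range(1,n):
    if st[i,4]>40:
        P=cv2.findNonZero((l==i).astype(np.uint8)).reshape(-1,2).astype(float)
        r=cv2.minAreaRect(P.astype(np.float32)); b=cv2.boxPoints(r)
        W=[ray(c,x,.082) for x in b]; print(st[i],r,np.round(W,4).tolist(),"centre",ray(c,P.mean(0),.082))
# rack base
m2=(hsv[:,:,1]>45)&(hsv[:,:,0]>95)&(hsv[:,:,0]<130); m2=m2.astype(np.uint8); m2[:,:140]=0;m2[:,300:]=0;m2[:205]=0;m2[290:]=0
P=cv2.findNonZero(cv2.morphologyEx(m2,cv2.MORPH_OPEN,np.ones((3,3)))); r=cv2.minAreaRect(P); b=cv2.boxPoints(r)
W=np.array([ray(c,x,.006) for x in b]); print("rack",b,W.round(4).tolist(),W.mean(0),np.linalg.norm(W-np.roll(W,1,0),axis=1))
E
```

```text
(365, 217) [ 97  98 112] [118  34 112]
(396, 214) [ 94  96 110] [116  37 110]
(371, 257) [ 95  97 111] [116  37 111]
(424, 252) [ 95  97 113] [117  41 113]
(152, 265) [61 67 76] [108  50  76]
(200, 260) [62 68 77] [108  50  77]
[390 210  32   6  60] ((405.5189208984375, 212.67657470703125), (2.663328170776367, 31.143184661865234), 83.8844985961914) [[0.6189, -0.1865, 0.082], [0.6261, -0.2558, 0.082], [0.6201, -0.2563, 0.082], [0.6129, -0.187, 0.082]] centre [ 0.61963991 -0.2247512   0.082     ]
[400 250  27   6  52] ((412.91461181640625, 252.23170471191406), (2.6503570079803467, 26.282705307006836), 83.6598129272461) [[0.5306, -0.2067, 0.082], [0.5368, -0.2649, 0.082], [0.531, -0.2654, 0.082], [0.5247, -0.2073, 0.082]] centre [ 0.53066086 -0.23983784  0.082     ]
rack [[145.8218  239.98877]
 [285.08145 218.14412]
 [291.22028 257.27917]
 [151.96063 279.12384]] [[0.5673, 0.386, 0.006], [0.6188, 0.0527, 0.006], [0.5247, 0.0379, 0.006], [0.4738, 0.369, 0.006]] [0.54617716 0.21138869 0.006     ] [0.09504286 0.33734656 0.09525871 0.33499991]
```

```bash
python3 - <<'E'
from h import *
c=read_camera("top"); g=c["frame"].astype(int)
m=((g[:,:,2]-g[:,:,0]>8)&(g[:,:,2]>88)).astype(np.uint8); m[:, :352]=0;m[:202]=0;m[275:]=0;m[:,430:]=0
n,l,st,ce=cv2.connectedComponentsWithStats(m)
for i in range(1,n):
    if st[i,4]>40:
        P=cv2.findNonZero((l==i).astype(np.uint8)); r=cv2.minAreaRect(P); b=cv2.boxPoints(r)
        W=np.array([ray(c,x,.082) for x in b]); print(st[i],W.round(4).tolist(),"c",W.mean(0),np.linalg.norm(W-np.roll(W,1,0),axis=1))
# stand tray corners: dark
E
```

```text
[364 210  58   9 165] [[0.6128, -0.1284, 0.082], [0.6266, -0.2558, 0.082], [0.6202, -0.2563, 0.082], [0.6064, -0.1291, 0.082]] c [ 0.61649397 -0.19239936  0.082     ] [0.00646725 0.12810009 0.00647229 0.12803458]
[369 250  58   9 171] [[0.5234, -0.1379, 0.082], [0.5371, -0.2651, 0.082], [0.5307, -0.2656, 0.082], [0.517, -0.1385, 0.082]] c [ 0.52706349 -0.20178802  0.082     ] [0.00637578 0.12792706 0.00638073 0.1278621 ]
```

```bash
cat >> h.py <<'E'
def go(xyz,yaw,verbose=True):
    """shares from measured pose; yaw = world heading of tool y axis (mod pi), tool down"""
    s=read_state(); T=R.from_rotvec(s["orientation"]); M=T.as_matrix()
    best=None
    for k in (0,np.pi):
        y=np.array([np.cos(yaw+k),np.sin(yaw+k),0]); z=np.array([0,0,-1.]); x=np.cross(y,z)
        D=(T.inv()*R.from_matrix(np.c_[x,y,z])).as_rotvec()
        if best is None or np.linalg.norm(D)<np.linalg.norm(best): best=D
    d=M.T@(np.array(xyz)-s["tool_pos"])
    print("t",round(s["t"],2),"pos",s["tool_pos"].round(4),"toolx",M[:,0].round(4),"tooly",M[:,1].round(4),"toolz",M[:,2].round(4),"q",s["q"].round(2),"F",s["force"].round(1),"open",round(s["opening"],4))
    print("shift shares",(d/.1).round(4),"turn shares",(best/np.pi).round(4), "deg",np.degrees(best).round(1))
E
python3 -c "
from h import *
go([.6165,-.1924,.2],.108)"
```

```text
t 0.25 pos [0.1873 0.5697 0.2182] toolx [-9.499e-01  3.125e-01  1.000e-04] tooly [ 3.125e-01  9.499e-01 -8.000e-04] toolz [-4.e-04 -7.e-04 -1.e+00] q [ 1.17  0.13  1.49  0.    1.52 -0.09] F [ 0.   0.5 -0.6] open 0.0934
shift shares [-6.4582 -5.8986  0.1857] turn shares [-3.000e-04  1.000e-04  3.645e-01] deg [-0.   0.  65.6]
```

Call:
move_arm([
  [-0.3, -0.3, 0, 0, 0, 0.05, 1],
  [-0.6, -0.6, 0, 0, 0, 0.1, 1],
  [-0.9, -0.9, 0, 0, 0, 0.14, 1],
  [-1, -0.95, 0, 0, 0, 0.18, 1],
  [-1, -0.95, 0, 0, 0, 0.23, 1],
  [-1, -0.95, 0, 0, 0, 0.28, 1],
  [-1, -0.95, 0, 0, 0, 0.32, 1],
  [-1, -0.95, 0, 0, 0, 0.3645, 1],
])

```text
t: 1.05
tool_pos: [0.2528, 0.4483, 0.2186]
orientation: [2.105, 2.332, -0.0]
force: [0.1, 0.1, -0.2]
opening: 0.0927
```

```bash
python3 -c "
from h import *
go([.6165,-.1924,.2],.108)"
```

```text
t 1.05 pos [0.2528 0.4483 0.2186] toolx [-0.1017  0.9948 -0.    ] tooly [ 0.9948  0.1017 -0.    ] toolz [-0.e+00 -1.e-04 -1.e+00] q [ 0.96 -0.1   1.72  0.    1.52  0.86] F [ 0.1  0.1 -0.2] open 0.0927
shift shares [-6.7437  2.9665  0.1863] turn shares [-0.     0.    -0.002] deg [-0.   0.  -0.4]
```

Call:
move_arm([
  [-0.4, 0.3, 0, 0, 0, 0, 1],
  [-0.8, 0.6, 0, 0, 0, 0, 1],
  [-1, 0.9, 0, 0, 0, 0, 1],
  [-1, 1, 0, 0, 0, 0, 1],
])

```text
t: 1.45
tool_pos: [0.3655, 0.3576, 0.2188]
orientation: [2.102, 2.333, 0.001]
force: [0.1, -0.5, 0.4]
opening: 0.0932
```

Call:
move_arm([
  [-0.4, 0.4, 0, 0, 0, 0, 1],
  [-0.8, 0.8, 0, 0, 0, 0, 1],
  [-1, 1, 0, 0, 0, 0, 1],
  [-1, 1, 0, 0, 0, 0, 1],
])

```text
t: 1.85
tool_pos: [0.476, 0.2685, 0.2183]
orientation: [2.103, 2.333, -0.001]
force: [-0.7, 0.0, -0.5]
opening: 0.093
```

```bash
python3 -c "
from h import *
go([.6165,-.1924,.2],.108)
c=read_camera('wrist'); cv2.imwrite('pics/w1.png',c['frame'][:,:,::-1])
Rm=cv2.Rodrigues(np.array(c['rvec']))[0]; print(-Rm.T@c['tvec'],Rm)"
```

```text
t 1.85 pos [0.476  0.2685 0.2183] toolx [-0.1034  0.9946 -0.0011] tooly [9.946e-01 1.034e-01 4.000e-04] toolz [ 6.0e-04 -1.1e-03 -1.0e+00] q [ 0.42 -0.01  1.64 -0.    1.52  0.32] F [-0.7  0.  -0.5] open 0.093
shift shares [-4.7294  0.921   0.1887] turn shares [ 0.0001  0.0004 -0.0014] deg [ 0.   0.1 -0.3]
[0.46883433 0.33865886 0.38304098] [[ 9.94629240e-01  1.03501653e-01  2.87213008e-04]
 [ 1.00149558e-01 -9.63109442e-01  2.49780440e-01]
 [ 2.61293059e-02 -2.48410165e-01 -9.68302458e-01]]
```

View pics/w1.png

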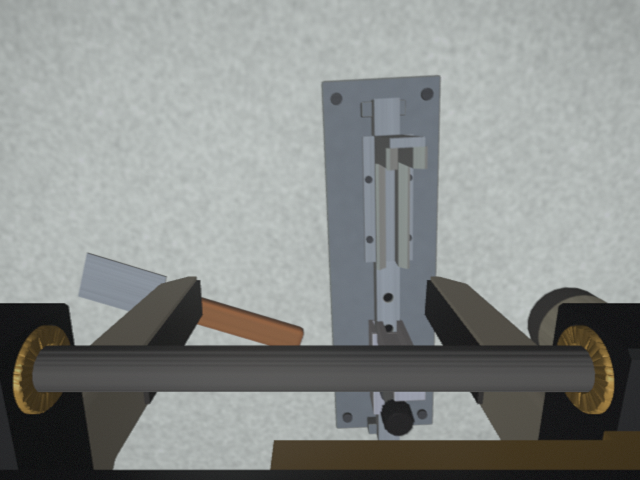

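```bash
python3 - <<'E'
from h import *
c=read_camera("wrist"); f=c["frame"]
print([f[y,x].tolist() for x,y in [(345,150),(430,200),(345,320),(388,215),(300,200),(387,270)]])
cr=f[60:300,300:460]; cv2.imwrite("pics/w1c.png",cv2.resize(cr,None,fx=2.5,fy=2.5,interpolation=cv2.INTER_CUBIC)[:,:,::-1])
b=[(322,82),(441,75),(432,423),(337,428)]
for x in b: print(ray(c,x,.006).round(4))
cr=f[230:440,320:450]; cv2.imwrite("pics/w1d.png",cv2.resize(cr,None,fx=2.8,fy=2.8,interpolation=cv2.INTER_CUBIC)[:,:,::-1])
E
```

```text
[[108, 116, 125], [109, 117, 125], [108, 116, 125], [130, 137, 144], [178, 183, 180], [132, 136, 140]]
[0.4705 0.3764 0.006 ]
[0.5679 0.3921 0.006 ]
[0.6185 0.0605 0.006 ]
[0.5226 0.0444 0.006 ]
```

View pics/w1c.png

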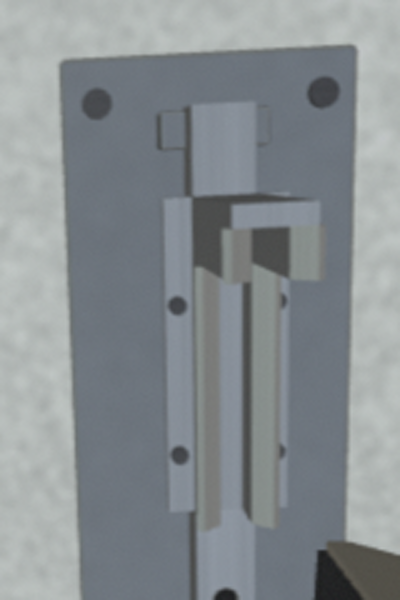

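View pics/w1d.png

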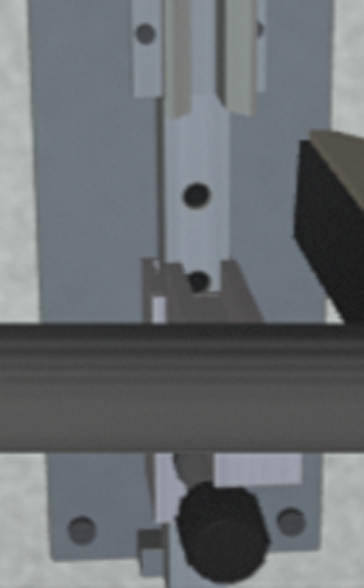

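```bash
python3 - <<'E'
from h import *
s=read_state(); p=s["tool_pos"]; M=R.from_rotvec(s["orientation"]).as_matrix()
for n in ["top","wrist","scene"]:
    c=read_camera(n); f=c["frame"].copy()
    pts=[p, p+M@[0,.0465,0],p-M@[0,.0465,0],p+M@[0.0,.0465,-.019]]
    uv=proj(c,pts); print(n,uv.round(1).tolist())
    u=uv[0]
    for q in uv: cv2.circle(f,tuple(int(round(v)) for v in q),2,(255,0,0),1)
    x0,y0=int(max(0,u[0]-80)),int(max(0,u[1]-60))
    if n=="wrist": cv2.imwrite("pics/p_w.png",f[:,:,::-1])
    else: cv2.imwrite(f"pics/p_{n}.png",cv2.resize(f[y0:y0+120,x0:x0+160],None,fx=4,fy=4,interpolation=cv2.INTER_CUBIC)[:,:,::-1])
E
```

```text
top [[164.9, 278.2], [162.9, 254.3], [166.9, 302.4], [159.7, 253.6]]
wrist [[314.0, 303.6], [426.3, 303.8], [201.7, 303.4], [439.4, 324.3]]
scene [[396.9, 157.7], [406.9, 165.5], [387.3, 150.1], [407.6, 160.0]]
```

View pics/p_w.png

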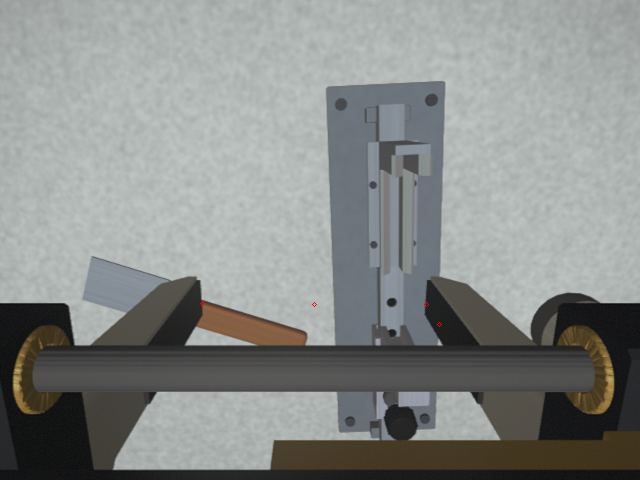

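View pics/p_top.png

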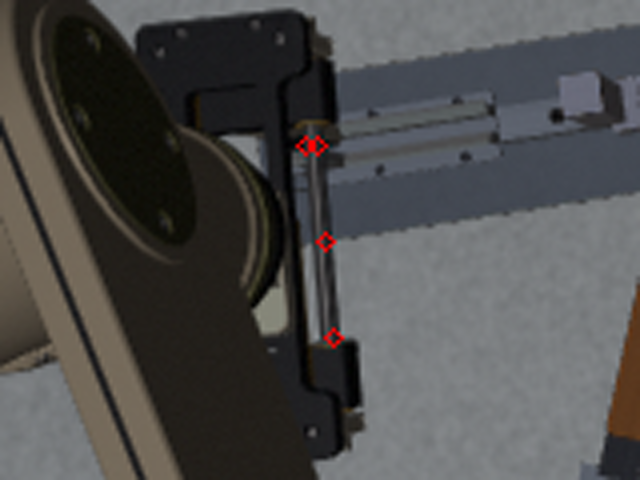

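View pics/p_scene.png

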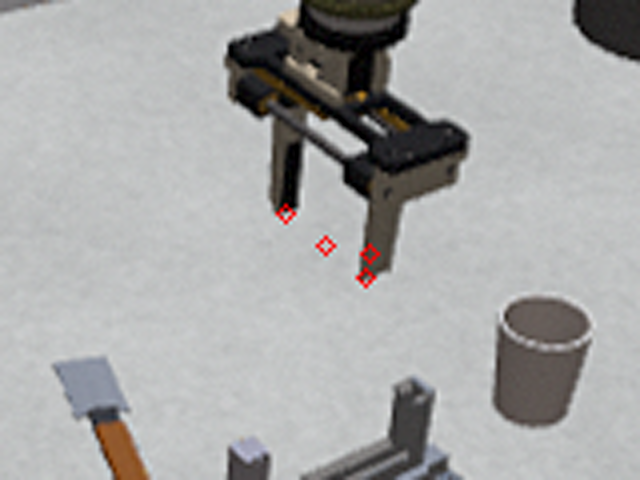

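```bash
python3 - <<'E'
from h import *
c=read_camera("wrist"); f=c["frame"].astype(int)
go([.5,.2,.2],.15)
# base mask: bluish-grey darker than bench
m=((f[:,:,2]-f[:,:,0]>10)).astype(np.uint8); m[:,:315]=0;m[:,455:]=0;m[:75]=0;m[440:]=0
# left edge & right edge lines from mask rows 100..270; top edge cols
def edge(pts): 
    vx,vy,x,y=cv2.fitLine(np.float32(pts),cv2.DIST_HUBER,0,.01,.01).ravel(); return np.array([x,y]),np.array([vx,vy])
L=[];Rr=[];T=[];B=[]
for y in list(range(105,262)):
    xs=np.nonzero(m[y])[0]; L.append((xs[0]-.5,y)); Rr.append((xs[-1]+.5,y))
for y in range(400,425):
    xs=np.nonzero(m[y])[0]; L.append((xs[0]-.5,y))
for x in range(340,432): 
    ys=np.nonzero(m[:,x])[0]; T.append((x,ys[0]-.5))
for x in list(range(345,368)): 
    ys=np.nonzero(m[:,x])[0]; B.append((x,ys[-1]+.5))
def wl(pts): # line fit in world on z=.006
    W=np.float32([ray(c,p,.006)[:2] for p in pts]); return edge(W)
def X(a,b):
    A=np.c_[a[1],-b[1]]; t=np.linalg.solve(A,b[0]-a[0]); return a[0]+t[0]*a[1]
l,r,t,b=map(wl,(L,Rr,T,B))
cs=[X(l,t),X(r,t),X(r,b),X(l,b)]; print(np.round(cs,4).tolist(),np.mean(cs,0))
print([np.arctan2(*(-e[1]*np.sign(e[1][1])*[1,-1])) for e in (l,r)],[np.arctan2(e[1][1]*np.sign(e[1][0]),abs(e[1][0])) for e in (t,b)])
print(np.linalg.norm(np.array(cs)-np.roll(cs,1,0),axis=1))
E
```

```text
t 2.15 pos [0.4722 0.2724 0.2186] toolx [-1.096e-01  9.940e-01  2.000e-04] tooly [ 9.940e-01  1.096e-01 -2.000e-04] toolz [-2.e-04  2.e-04 -1.e+00] q [ 0.43 -0.02  1.64  0.    1.52  0.32] F [-0.8 -0.2  0.4] open 0.0928
shift shares [-0.7498  0.1975  0.1862] turn shares [-0.0001 -0.0001 -0.0128] deg [-0.  -0.  -2.3]
[[0.4733000099658966, 0.3741999864578247], [0.5692999958992004, 0.3889000117778778], [0.6202999949455261, 0.05350000038743019], [0.5246000289916992, 0.042899999767541885]] [0.5468511  0.21485578]
[np.float64(0.15367658729895323), np.float64(0.15087624296864313)] [np.float32(0.15215531), np.float32(0.110033445)]
[0.33521473 0.0971463  0.33926922 0.09628782]
```

```bash
python3 -c "
from h import *
go([.6165,-.1924,.2],.108)"
```

```text
t 2.15 pos [0.4722 0.2724 0.2186] toolx [-1.096e-01  9.940e-01  2.000e-04] tooly [ 9.940e-01  1.096e-01 -2.000e-04] toolz [-2.e-04  2.e-04 -1.e+00] q [ 0.43 -0.02  1.64  0.    1.52  0.32] F [-0.8 -0.2  0.4] open 0.0928
shift shares [-4.7778  0.9255  0.185 ] turn shares [-0.0001 -0.0001  0.0006] deg [-0.  -0.   0.1]
```

Call:
move_arm([
  [-0.4, 0.1, 0, 0, 0, 0, 1],
  [-0.8, 0.2, 0, 0, 0, 0, 1],
  [-1, 0.25, 0, 0, 0, 0, 1],
])

```text
t: 2.45
tool_pos: [0.5088, 0.1733, 0.2189]
orientation: [2.097, 2.338, -0.0]
force: [0.0, -0.4, 1.2]
opening: 0.0932
```

Call:
move_arm([
  [-0.4, 0.1, 0, 0, 0, 0, 1],
  [-0.8, 0.2, 0, 0, 0, 0, 1],
  [-1, 0.25, 0, 0, 0, 0, 1],
])

```text
t: 2.75
tool_pos: [0.5447, 0.0762, 0.2189]
orientation: [2.098, 2.337, -0.0]
force: [1.0, 0.9, -0.2]
opening: 0.0928
```

Call:
move_arm([
  [-0.4, 0.1, 0, 0, 0, 0, 1],
  [-0.8, 0.2, 0, 0, 0, 0, 1],
  [-1, 0.25, 0, 0, 0, 0, 1],
])

```text
t: 3.05
tool_pos: [0.5805, -0.0205, 0.2188]
orientation: [2.098, 2.337, -0.0]
force: [-0.1, 1.4, 0.2]
opening: 0.0932
```

Call:
move_arm([
  [-0.4, 0.1, 0, 0, 0, 0, 1],
  [-0.8, 0.15, 0, 0, 0, 0, 1],
  [-1, 0.17, 0, 0, 0, 0, 1],
  [-1, 0.17, 0, 0, 0, 0, 1],
  [-1, 0.17, 0, 0, 0, 0, 1],
  [-1, 0.17, 0, 0, 0, 0, 1],
])

```text
t: 3.65
tool_pos: [0.6076, -0.1148, 0.2187]
orientation: [-2.096, -2.339, -0.001]
force: [-0.3, 0.1, 0.0]
opening: 0.0928
```

```bash
python3 -c "
from h import *
c=read_camera('wrist'); cv2.imwrite('pics/w2.png',c['frame'][:,:,::-1])
go([.6165,-.1924,.12],.108)
print(proj(c,[[.6165,-.1924,.082]]))"
```

```text
t 3.7 pos [ 0.6076 -0.1148  0.2188] toolx [-1.095e-01  9.940e-01  3.000e-04] tooly [9.940e-01 1.095e-01 1.000e-04] toolz [ 1.e-04  4.e-04 -1.e+00] q [-0.27  0.18  1.43  0.    1.53 -0.38] F [-0.4  0.8 -0.1] open 0.0927
shift shares [-0.7809  0.0032  0.9877] turn shares [ 0.     -0.0001  0.0005] deg [ 0.  -0.   0.1]
[[313.42201009 326.17168989]]
```

View pics/w2.png

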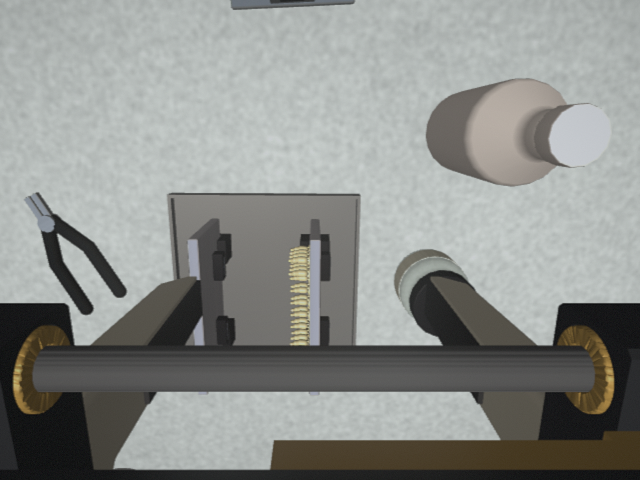

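```bash
python3 - <<'E'
from h import *
c=read_camera("wrist"); f=c["frame"]
cv2.imwrite("pics/w2c.png",cv2.resize(f[200:400,180:380],None,fx=3,fy=3,interpolation=cv2.INTER_CUBIC)[:,:,::-1])
t=read_camera("top"); cv2.imwrite("pics/t2.png",cv2.resize(t["frame"][130:280,300:450],None,fx=4,fy=4,interpolation=cv2.INTER_CUBIC)[:,:,::-1])
print("jar",ray(t,(382.5,171),.07),"rinse top",ray(t,(324.5,156),.17))
for uv in [(432,290)]: print("jar w",ray(c,uv,.07))
print("rinse w", ray(c,(580,134),.17))
E
```

```text
jar [ 0.71738818 -0.17322727  0.07      ] rinse top [ 0.72520076 -0.03867995  0.17      ]
jar w [ 0.70586414 -0.15759144  0.07      ]
rinse w [ 0.72912335 -0.03420134  0.17      ]
```

View pics/w2c.png

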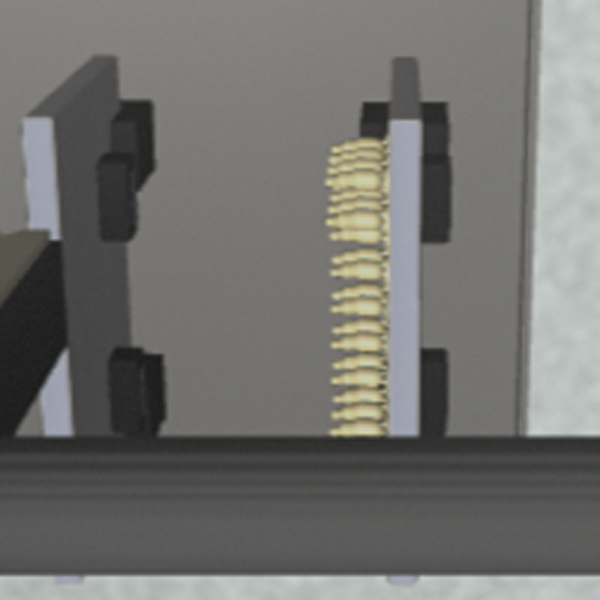

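View pics/t2.png

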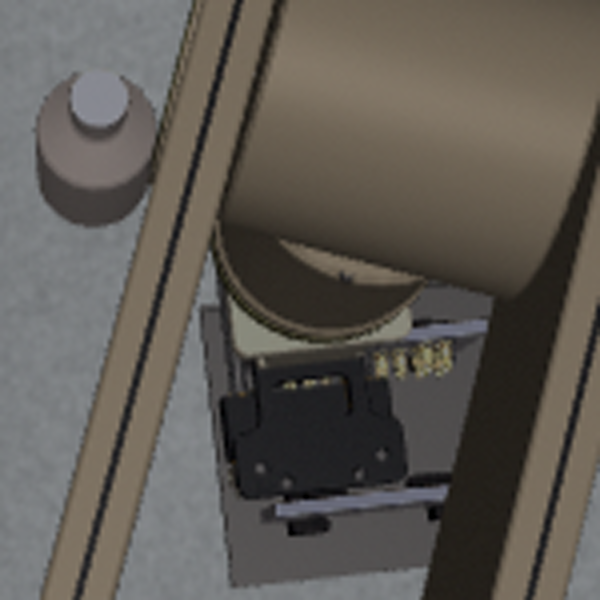

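```bash
python3 - <<'E'
from h import *
c=read_camera("wrist")
a=ray(c,(315,240),.082);b=ray(c,(313.8,392.5),.082); print(a,b,(a+b)/2,np.linalg.norm(a-b),np.arctan2(-(a-b)[0],(a-b)[1]))
go([*((a+b)/2)[:2],.12],.108)
t=read_camera("top")
print("resin",ray(t,(220,153),.19),ray(t,(232,175),.1))
E
```

```text
[ 0.6102724  -0.12473537  0.082     ] [ 0.6233039 -0.2505892  0.082    ] [ 0.61678815 -0.18766228  0.082     ] 0.1265267029328042 0.10317706024698146
t 3.85 pos [ 0.6077 -0.1154  0.2188] toolx [-0.1091  0.994   0.    ] tooly [9.940e-01 1.091e-01 2.000e-04] toolz [ 2.e-04  1.e-04 -1.e+00] q [-0.27  0.18  1.43  0.    1.53 -0.38] F [1.1 0.2 0.1] open 0.0928
shift shares [-0.7278  0.0115  0.9881] turn shares [ 0.0001 -0.      0.0004] deg [ 0.  -0.   0.1]
resin [0.72678948 0.17390006 0.19      ] [0.70247205 0.16481796 0.1       ]
```

Call:
move_arm([
  [-0.3, 0.0, 0.1, 0, 0, 0, 0.3],
  [-0.5, 0.0, 0.2, 0, 0, 0, 0.3],
  [-0.65, 0.0, 0.4, 0, 0, 0, 0.3],
  [-0.75, 0.0, 0.6, 0, 0, 0, 0.3],
  [-0.75, 0.0, 0.8, 0, 0, 0, 0.3],
  [-0.75, 0.0, 0.98, 0, 0, 0, 0.3],
  [-0.75, 0.0, 0.98, 0, 0, 0, 0.3],
])

```text
t: 4.6
tool_pos: [0.6133, -0.1908, 0.1164]
orientation: [-2.095, -2.332, 0.004]
force: [-0.7, 0.6, -0.0]
opening: 0.0605
```

```bash
python3 - <<'E'
from h import *
c=read_camera('wrist'); cv2.imwrite('pics/w3.png',c['frame'][:,:,::-1])
c=read_camera('scene'); cv2.imwrite('pics/s3.png',cv2.resize(c['frame'][190:320,200:340],None,fx=4.5,fy=4.5,interpolation=cv2.INTER_CUBIC)[:,:,::-1])
go([.6168,-.190,.055],.106)
E
```

```text
t 4.7 pos [ 0.6153 -0.1912  0.1202] toolx [-1.073e-01  9.942e-01  7.000e-04] tooly [ 0.9942  0.1073 -0.0012] toolz [-1.3e-03  6.0e-04 -1.0e+00] q [-0.38  0.31  1.46  0.    1.37 -0.49] F [ 0.2 -0.8 -0.4] open 0.0606
shift shares [0.0103 0.0169 0.6522] turn shares [-0.0004 -0.0002  0.0005] deg [-0.1 -0.   0.1]
```

View pics/w3.png

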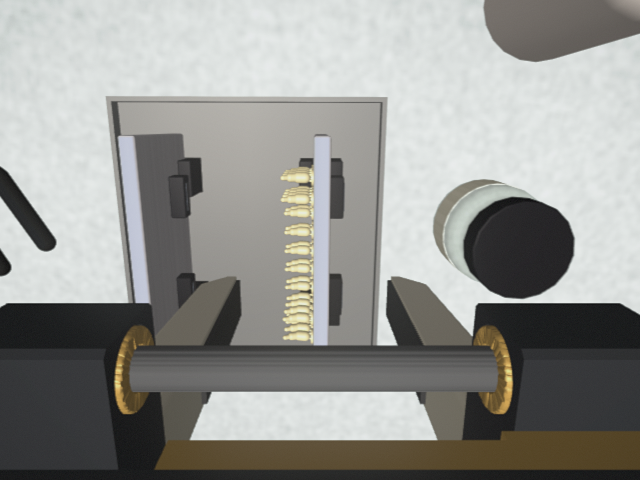

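View pics/s3.png

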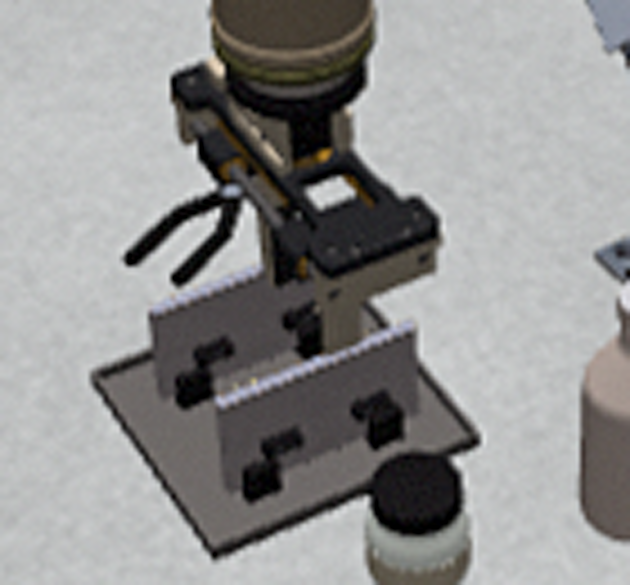

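```bash
python3 - <<'E'
from h import *
c=read_camera('wrist'); f=c["frame"].astype(int)
for v in (150,200,250,300,335): 
    r=f[v,300:345]; idx=np.nonzero((r[:,2]>r[:,0]+12)&(r[:,2]>150))[0]; print(v,idx.min()+300,idx.max()+300,ray(c,(300+(idx.min()+idx.max())/2,v),.082).round(4))
col=f[120:150,322]; print(col[:,2].tolist())
e=ray(c,(322,134.5),.082); print("end",e,"centre",e-0.065*np.array([-np.sin(.106),np.cos(.106),0]))
go([.6168,-.190,.055],.106)
print(len(f))
E
```

```text
150 311 323 [ 0.6108 -0.1316  0.082 ]
200 311 323 [ 0.6134 -0.155   0.082 ]
250 311 322 [ 0.6159 -0.1798  0.082 ]
300 311 322 [ 0.6188 -0.2061  0.082 ]
335 311 322 [ 0.6209 -0.2255  0.082 ]
[162, 161, 161, 160, 161, 161, 161, 160, 161, 160, 160, 159, 146, 116, 150, 204, 216, 217, 216, 216, 217, 216, 216, 217, 217, 216, 217, 216, 217, 217]
end [ 0.61234853 -0.12442191  0.082     ] centre [ 0.61922564 -0.18905708  0.082     ]
t 4.75 pos [ 0.6161 -0.1914  0.1214] toolx [-1.074e-01  9.942e-01 -2.000e-04] tooly [9.942e-01 1.074e-01 6.000e-04] toolz [ 6.e-04 -2.e-04 -1.e+00] q [-0.38  0.31  1.46  0.    1.37 -0.49] F [0.9 0.6 1.1] open 0.061
shift shares [0.0135 0.0084 0.6639] turn shares [0.0002 0.0001 0.0005] deg [0.  0.  0.1]
480
```

Call:
move_arm([
  [0.02, 0.01, 0.15, 0, 0, 0, 0.3],
  [0.02, 0.01, 0.3, 0, 0, 0, 0.3],
  [0.02, 0.01, 0.45, 0, 0, 0, 0.3],
  [0.02, 0.01, 0.58, 0, 0, 0, 0.3],
  [0.02, 0.01, 0.66, 0, 0, 0, 0.3],
  [0.02, 0.01, 0.66, 0, 0, 0, 0.3],
  [0.02, 0.01, 0.66, 0, 0, 0, 0.3],
  [0.02, 0.01, 0.66, 0, 0, 0, 0.3],
])

```text
t: 5.55
tool_pos: [0.6172, -0.1893, 0.0556]
orientation: [2.098, 2.337, 0.001]
force: [0.3, 0.1, -0.4]
opening: 0.0606
```

```bash
python3 - <<'E'
from h import *
c=read_camera('wrist'); cv2.imwrite('pics/w4.png',c['frame'][:,:,::-1])
go([.6170,-.189,.055],.107)
E
```

```text
t 5.6 pos [ 0.6172 -0.1894  0.0557] toolx [-1.076e-01  9.942e-01 -8.000e-04] tooly [0.9942 0.1076 0.0015] toolz [ 1.5e-03 -6.0e-04 -1.0e+00] q [-0.38  0.37  1.51 -0.    1.26 -0.48] F [-0.2  0.2  0.3] open 0.0602
shift shares [ 0.0039 -0.0021  0.0068] turn shares [0.0005 0.0003 0.0003] deg [0.1 0.  0. ]
```

View pics/w4.png

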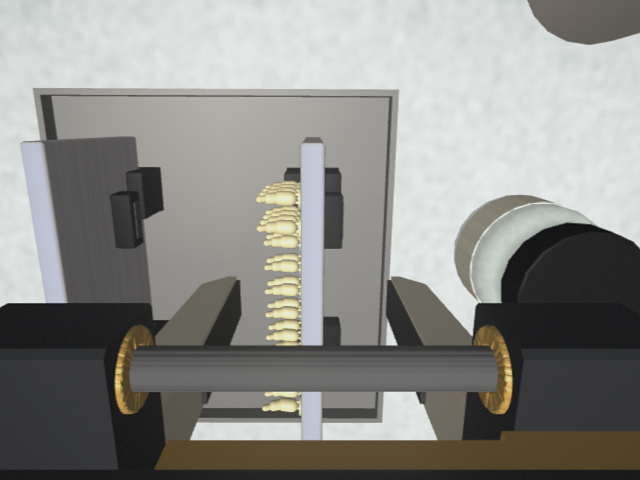

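Call:
move_arm([
  [0, 0, 0, 0, 0, 0, 0],
  [0, 0, 0, 0, 0, 0, -0.3],
  [0, 0, 0, 0, 0, 0, -0.6],
  [0, 0, 0, 0, 0, 0, -1],
  [0, 0, 0, 0, 0, 0, -1],
  [0, 0, 0, 0, 0, 0, -1],
  [0, 0, 0, 0, 0, 0, -1],
  [0, 0, 0, 0, 0, 0, -1],
], squeeze=35)

```text
t: 6.4
tool_pos: [0.6165, -0.189, 0.0546]
orientation: [-2.098, -2.338, 0.0]
force: [-0.4, -0.1, -0.5]
opening: 0.0078
```

```bash
python3 - <<'E'
from h import *
c=read_camera('wrist'); cv2.imwrite('pics/w5.png',c['frame'][:,:,::-1])
go([.6170,-.189,.055],.107)
E
```

```text
t 6.45 pos [ 0.6165 -0.1891  0.0546] toolx [-0.1077  0.9942  0.    ] tooly [ 0.9942  0.1077 -0.    ] toolz [-0.  0. -1.] q [-0.38  0.38  1.51  0.    1.26 -0.48] F [-0.7  0.8 -0.2] open 0.0076
shift shares [ 0.0002  0.0048 -0.0038] turn shares [-0.     -0.      0.0003] deg [-0.  -0.   0.1]
```

View pics/w5.png

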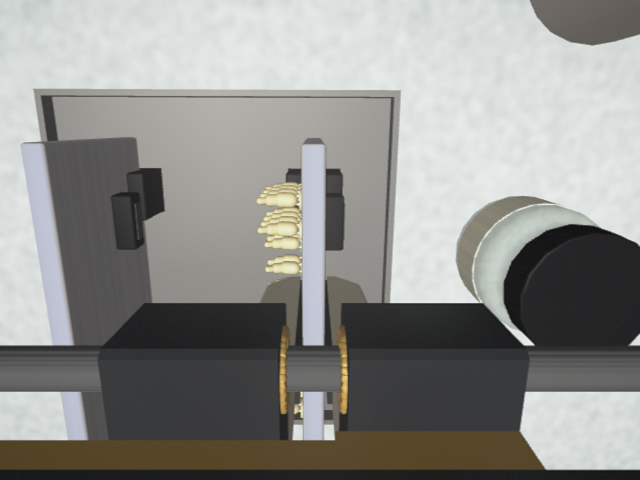

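Call:
move_arm([
  [0, 0, -0.08, 0, 0, 0, -1],
  [0, 0, -0.2, 0, 0, 0, -1],
  [0, 0, -0.35, 0, 0, 0, -1],
  [0, 0, -0.55, 0, 0, 0, -1],
  [0, 0, -0.75, 0, 0, 0, -1],
  [0, 0, -0.95, 0, 0, 0, -1],
  [0, 0, -1, 0, 0, 0, -1],
])

```text
t: 7.15
tool_pos: [0.6183, -0.1898, 0.1594]
orientation: [2.095, 2.334, 0.003]
force: [0.5, -0.5, -2.3]
opening: 0.0078
```

Call:
move_arm([
  [0, 0, -0.15, 0, 0, 0, -1],
  [0, 0, -0.3, 0, 0, 0, -1],
  [0, 0, -0.3, 0, 0, 0, -1],
  [0, 0, -0.3, 0, 0, 0, -1],
  [0, 0, -0.3, 0, 0, 0, -1],
  [0, 0, -0.3, 0, 0, 0, -1],
])

```text
t: 7.75
tool_pos: [0.6159, -0.1888, 0.1834]
orientation: [-2.097, -2.337, 0.001]
force: [-0.4, 0.8, -2.4]
opening: 0.0076
```

```bash
python3 - <<'E'
from h import *
c=read_camera('wrist'); cv2.imwrite('pics/w6.png',c['frame'][:,:,::-1])
h=.152; yh=np.array([-np.sin(h),np.cos(h)])
home=np.array([.547,.2125])+.0525*yh; print(home)
go([*home,.185],.152)
c=read_camera('scene'); cv2.imwrite('pics/s6.png',cv2.resize(c['frame'][100:320,200:440],None,fx=2.7,fy=2.7,interpolation=cv2.INTER_CUBIC)[:,:,::-1])
E
```

```text
[0.53905069 0.26439469]
t 7.8 pos [ 0.616  -0.1889  0.1835] toolx [-1.077e-01  9.942e-01  8.000e-04] tooly [ 0.9942  0.1077 -0.0016] toolz [-1.7e-03  7.0e-04 -1.0e+00] q [-0.38  0.27  1.4  -0.    1.48 -0.48] F [-0.2 -0.5 -2.2] open 0.0077
shift shares [ 4.589  -0.2768 -0.0109] turn shares [-0.0005 -0.0003 -0.014 ] deg [-0.1 -0.1 -2.5]
```

View pics/w6.png

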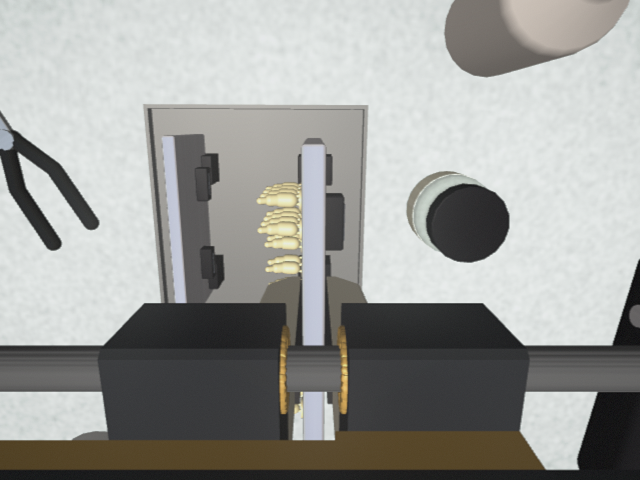

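View pics/s6.png

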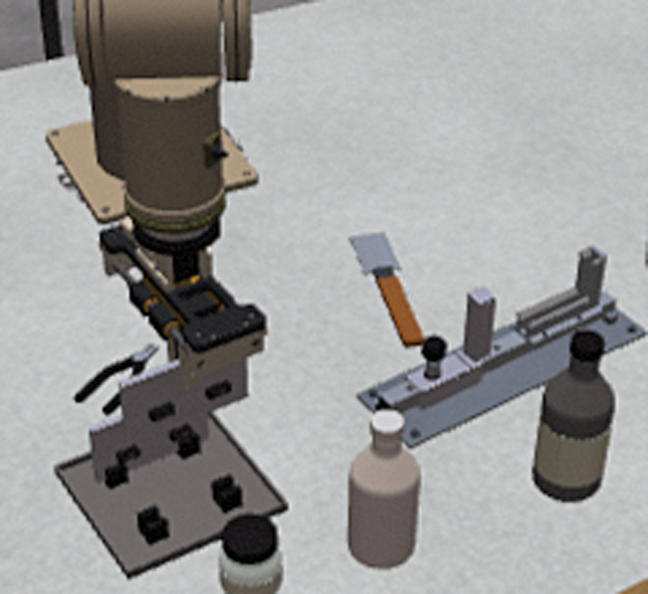

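```bash
python3 - <<'E'
from h import *
c=read_camera('wrist'); s=read_state(); M=R.from_rotvec(s["orientation"]).as_matrix()
f=c["frame"].astype(int); print(f[135:152,313,2].tolist())
for v in (144.5,):
    e=ray(c,(313,v),s["tool_pos"][2]+.0274); print(M.T@(e-s["tool_pos"]))
E
```

```text
[163, 163, 158, 108, 104, 105, 106, 102, 109, 161, 199, 210, 216, 217, 217, 217, 217]
[ 6.49170191e-02  5.78569198e-05 -2.73659739e-02]
```

Call:
move_arm([
  [0.25, 0, 0, 0, 0, 0, -1],
  [0.55, -0.02, 0, 0, 0, 0, -1],
  [0.85, -0.04, 0, 0, 0, 0, -1],
  [1, -0.05, 0, 0, 0, 0, -1],
])

```text
t: 8.3
tool_pos: [0.6004, -0.088, 0.1844]
orientation: [-2.096, -2.339, -0.0]
force: [-0.7, 0.5, -2.4]
opening: 0.0076
```

Call:
move_arm([
  [0.25, -0.02, 0, 0, 0, 0, -1],
  [0.55, -0.04, 0, 0, 0, 0, -1],
  [0.85, -0.06, 0, 0, 0, 0, -1],
  [1, -0.07, 0, 0, 0, 0, -1],
])

```text
t: 8.7
tool_pos: [0.5828, 0.0103, 0.1846]
orientation: [-2.097, -2.339, -0.0]
force: [1.1, -0.4, -2.5]
opening: 0.0077
```

Call:
move_arm([
  [0.25, -0.02, 0, 0, 0, 0, -1],
  [0.55, -0.04, 0, 0, 0, 0, -1],
  [0.85, -0.06, 0, 0, 0, 0, -1],
  [1, -0.07, 0, 0, 0, 0, -1],
  [1, -0.07, 0, 0, 0, -0.014, -1],
])

```text
t: 9.2
tool_pos: [0.5652, 0.1086, 0.1846]
orientation: [2.044, 2.386, 0.0]
force: [0.5, 0.2, -1.7]
opening: 0.0077
```

```bash
python3 - <<'E'
from h import *
go([.53905069,.26439469,.185],.152)
E
```

```text
t 9.2 pos [0.5652 0.1086 0.1846] toolx [-0.1537  0.9881  0.    ] tooly [9.881e-01 1.537e-01 1.000e-04] toolz [ 1.e-04  0.e+00 -1.e+00] q [ 0.1   0.08  1.6   0.    1.46 -0.05] F [ 0.5  0.2 -1.7] open 0.0077
shift shares [ 1.5799 -0.0191 -0.0035] turn shares [ 0.     -0.      0.0007] deg [ 0.  -0.   0.1]
```

Call:
move_arm([
  [0.2, 0, 0, 0, 0, 0, -1],
  [0.4, 0, 0, 0, 0, 0, -1],
  [0.5, 0, 0, 0, 0, 0, -1],
  [0.5, 0, 0, 0, 0, 0, -1],
  [0.5, 0, 0, 0, 0, 0, -1],
  [0.5, 0, 0, 0, 0, 0, -1],
])

```text
t: 9.8
tool_pos: [0.558, 0.1556, 0.1846]
orientation: [2.047, 2.383, -0.001]
force: [0.0, -0.4, -2.1]
opening: 0.0078
```

```bash
python3 - <<'E'
from h import *
c=read_camera('wrist'); cv2.imwrite('pics/w7.png',c['frame'][:,:,::-1])
go([.53905069,.26439469,.185],.152)
E
```

```text
t 9.85 pos [0.558  0.1556 0.1846] toolx [-1.504e-01  9.886e-01 -4.000e-04] tooly [0.9886 0.1504 0.    ] toolz [ 1.e-04 -4.e-04 -1.e+00] q [ 0.18  0.09  1.59 -0.    1.46  0.03] F [-0.1  0.9 -2.2] open 0.0081
shift shares [ 1.1037 -0.024  -0.0041] turn shares [ 0.      0.0001 -0.0003] deg [ 0.   0.  -0.1]
```

View pics/w7.png

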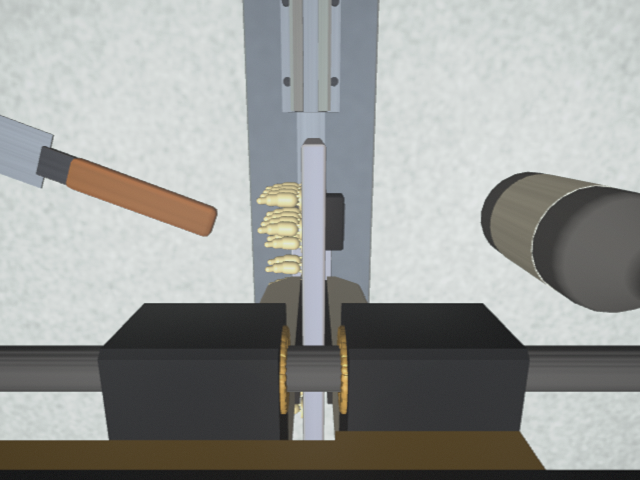

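```bash
python3 - <<'E'
from h import *
c=read_camera('wrist'); f=c['frame'].astype(int); s=read_state(); M=R.from_rotvec(s["orientation"]).as_matrix(); p=s["tool_pos"]
cv2.imwrite('pics/w7c.png',cv2.resize(c['frame'][0:140,235:390],None,fx=5,fy=5,interpolation=cv2.INTER_CUBIC)[:600,:,::-1])
m=(f[:,:,2]-f[:,:,0]>10)
A=[];B=[]
for v in range(5,180,10):
    xs=np.nonzero(m[v,200:420])[0]+200
    l,r=xs[0]-.5,xs[-1]+.5
    a=M.T@(ray(c,(l,v),.006)-p); b=M.T@(ray(c,(r,v),.006)-p)
    A.append(a);B.append(b)
A=np.array(A);B=np.array(B)
for q in (A,B): print("slope,y at x=.1",np.polyfit(q[:,0]-.1,q[:,1],1), q[:,0].min(),q[:,0].max())
print("mid", (np.polyfit(A[:,0]-.1,A[:,1],1)+np.polyfit(B[:,0]-.1,B[:,1],1))/2)
for l,v in [((302,323),150),((302,323),250)]:
    print("plate", M.T@(ray(c,(np.mean(l),v),p[2]+.0274)-p))
E
```

```text
slope,y at x=.1 [-0.00136031 -0.05044047] 0.03264955380808733 0.1556751638859638
slope,y at x=.1 [-0.00300264  0.04668062] 0.032664830723039676 0.15568341727752685
mid [-0.00218147 -0.00187993]
plate [ 6.30410402e-02  7.29274525e-05 -2.74163569e-02]
plate [ 3.02728735e-02  6.47350775e-05 -2.74078555e-02]
```

View pics/w7c.png

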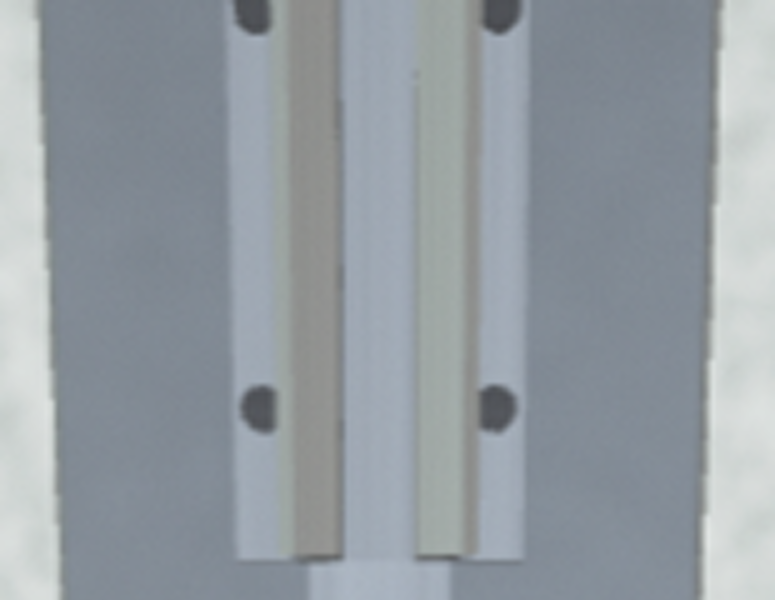

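```bash
python3 - <<'E'
from h import *
c=read_camera('wrist'); s=read_state(); M=R.from_rotvec(s["orientation"]).as_matrix(); p=s["tool_pos"]
for u,v,z in [(310.9,60,.038),(310.9,110,.038),(310.9,10,.038),(310.9,110.5,.06),(310.9,111.8,.038),(310.9,111.8,.034)]:
    w=ray(c,(u-.4,v-.4),z); print(u,v,z,(M.T@(w-p)).round(4),w.round(4))
yh=np.array([-np.sin(.152),np.cos(.152)]); print(np.array([.547,.2125])+.02*yh)
E
```

```text
310.9 60 0.038 [ 0.1141 -0.0015  0.1466] [0.5392 0.2684 0.038 ]
310.9 110 0.038 [ 0.0816 -0.0016  0.1466] [0.5441 0.2362 0.038 ]
310.9 10 0.038 [ 0.145  -0.0015  0.1466] [0.5346 0.2989 0.038 ]
310.9 110.5 0.06 [ 0.0805 -0.0014  0.1246] [0.5444 0.2352 0.06  ]
310.9 111.8 0.038 [ 0.0804 -0.0016  0.1466] [0.5443 0.235  0.038 ]
310.9 111.8 0.034 [ 0.0805 -0.0016  0.1506] [0.5442 0.2352 0.034 ]
[0.54397169 0.2322694 ]
```

Call:
move_arm([
  [0.25, 0, 0, 0, 0, 0, -1],
  [0.5, -0.01, 0, 0, 0, 0, -1],
  [0.75, -0.016, 0, 0, 0, 0, -1],
  [0.95, -0.016, 0, 0, 0, 0, -1],
  [1, -0.016, 0, 0, 0, 0, -1],
  [1, -0.016, 0, 0, 0, 0, -1],
  [1, -0.016, 0, 0, 0, 0, -1],
  [1, -0.016, 0, 0, 0, 0, -1],
])

```text
t: 10.75
tool_pos: [0.5414, 0.2541, 0.1846]
orientation: [2.048, 2.382, -0.0]
force: [-0.6, 0.0, -3.4]
opening: 0.008
```

```bash
python3 - <<'E'
from h import *
go([.53905069,.26439469,.185],.152)
c=read_camera('wrist'); cv2.imwrite('pics/w8.png',c['frame'][:,:,::-1])
cv2.imwrite('pics/w8c.png',cv2.resize(c['frame'][50:200,230:400],None,fx=4,fy=4,interpolation=cv2.INTER_CUBIC)[:600,:,::-1])
E
```

```text
t 10.75 pos [0.5414 0.2541 0.1846] toolx [-1.502e-01  9.887e-01 -3.000e-04] tooly [ 0.9887  0.1502 -0.    ] toolz [ 0.e+00 -3.e-04 -1.e+00] q [ 0.35  0.14  1.54 -0.    1.46  0.2 ] F [-0.6  0.  -3.4] open 0.008
shift shares [ 0.1048 -0.0075 -0.0038] turn shares [-0.      0.0001 -0.0004] deg [-0.   0.  -0.1]
```

View pics/w8.png

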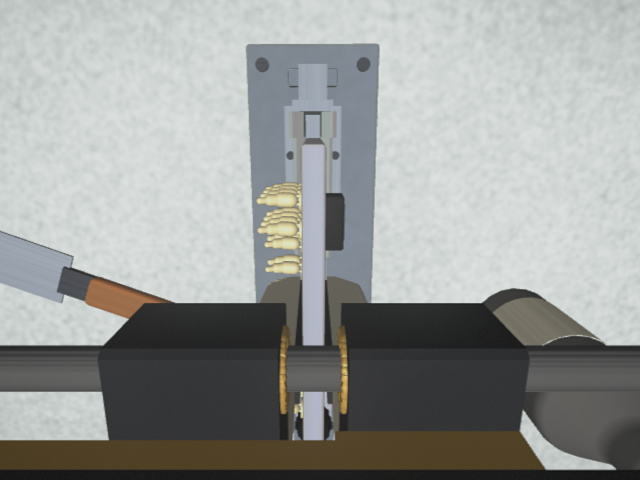

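View pics/w8c.png

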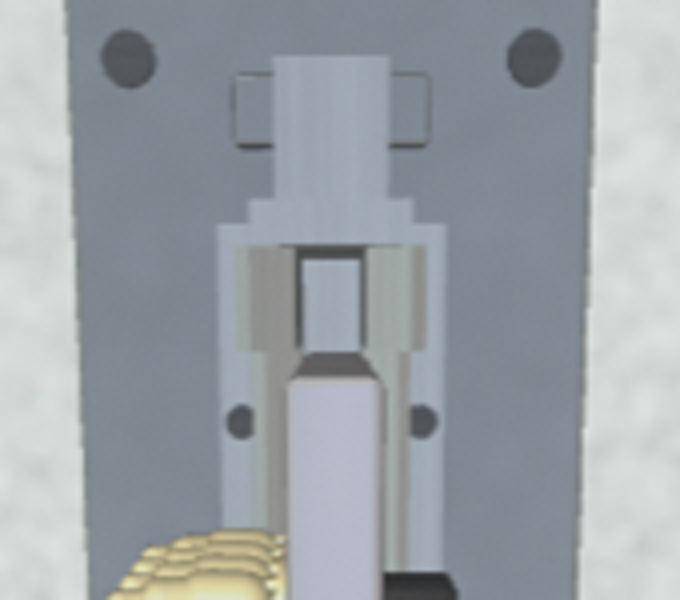

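```bash
python3 - <<'E'
from h import *
c=read_camera('wrist'); s=read_state(); M=R.from_rotvec(s["orientation"]).as_matrix(); p=s["tool_pos"]
print(p)
def q(n,u,v,z):
    w=ray(c,(u,v),z); print(n,(M.T@(w-p)).round(4))
q("back top",312.3,110.9,.104);q("back top",312.3,110.9,.110);q("back foot",312.6,114.4,.038)
q("mouth",312.3,137.6,.11); q("mouth",312.3,137.6,.104)
q("base end",313,43.7,.006)
q("lips outer L", 288.9,125,.11); q("lips outer R",336.2,125,.11)
q("floor L",230+302/4-.4,130,.038);q("floor R",230+362/4-.4,130,.038)
q("lip inner",230+296/4-.4,130,.104);q("lip inner",230+366/4-.4,130,.104)
q("plate end",313,144.5,p[2]+.0274)
E
```

```text
[0.54132428 0.25430213 0.18463839]
back top [ 0.0785 -0.0002  0.0806]
back top [ 0.0783 -0.0002  0.0746]
back foot [ 7.840e-02 -1.000e-04  1.466e-01]
mouth [ 0.0643 -0.0002  0.0746]
mouth [ 0.0642 -0.0002  0.0806]
base end [1.297e-01 1.000e-04 1.786e-01]
lips outer L [ 0.071  -0.0128  0.0746]
lips outer R [0.071  0.0127 0.0746]
floor L [ 0.0678 -0.0054  0.1466]
floor R [0.0678 0.0052 0.1466]
lip inner [ 0.0683 -0.005   0.0806]
lip inner [0.0683 0.0047 0.0806]
plate end [ 0.0647  0.0002 -0.0274]
```

Call:
move_arm([
  [0.05, -0.002, 0, 0, 0, 0, -1],
  [0.11, -0.002, 0, 0, 0, 0, -1],
  [0.11, -0.002, 0, 0, 0, 0, -1],
  [0.11, -0.002, 0.1, 0, 0, 0, -1],
  [0.11, -0.002, 0.2, 0, 0, 0, -1],
  [0.11, -0.002, 0.25, 0, 0, 0, -1],
  [0.11, -0.002, 0.25, 0, 0, 0, -1],
  [0.11, -0.002, 0.25, 0, 0, 0, -1],
])

```text
t: 11.65
tool_pos: [0.539, 0.2659, 0.1593]
orientation: [-2.046, -2.383, 0.001]
force: [-1.0, 0.5, -2.0]
opening: 0.0078
```

```bash
python3 - <<'E'
from h import *
c=read_camera('wrist')
go([.53905069,.26439469,.185],.152)
cv2.imwrite('pics/w9c.png',cv2.resize(c['frame'][50:200,230:400],None,fx=4,fy=4,interpolation=cv2.INTER_CUBIC)[:600,:,::-1])
E
```

```text
t 11.7 pos [0.5393 0.266  0.1598] toolx [-0.1512  0.9885  0.    ] tooly [9.885e-01 1.512e-01 1.000e-04] toolz [ 1.e-04  0.e+00 -1.e+00] q [ 0.37  0.17  1.56 -0.    1.42  0.22] F [ 0.8  0.2 -2.9] open 0.0076
shift shares [-0.0152 -0.005  -0.2523] turn shares [ 0.     -0.     -0.0001] deg [ 0. -0. -0.]
```

View pics/w9c.png

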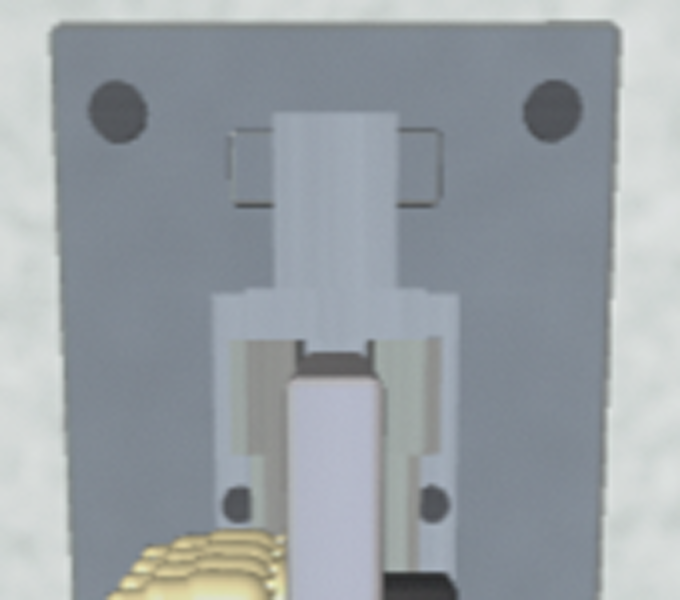

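```bash
python3 - <<'E'
from h import *
c=read_camera('wrist'); s=read_state(); M=R.from_rotvec(s["orientation"]).as_matrix(); p=s["tool_pos"]
for n,u,v,z in [("back",313,134.1,.104),("back",313,134.1,.11),("mouth",313,163.4,.11),("L",287.2,150,.11),("R",339.6,150,.11),("plateL",301.8,160,p[2]+.0274),("plateR",324.9,160,p[2]+.0274)]:
    print(n,(M.T@(ray(c,(u,v),z)-p)).round(4))
E
```

```text
back [ 0.0666 -0.      0.056 ]
back [ 0.0667 -0.      0.05  ]
mouth [ 0.0525 -0.      0.05  ]
L [ 0.0591 -0.0127  0.05  ]
R [0.0591 0.0131 0.05  ]
plateL [ 0.06   -0.0035 -0.0274]
plateR [ 0.06    0.0038 -0.0274]
```

Call:
move_arm([
  [-0.01, 0, 0.07, 0, 0, 0, -1],
  [-0.01, 0, 0.14, 0, 0, 0, -1],
  [-0.01, 0, 0.21, 0, 0, 0, -1],
  [-0.01, 0, 0.28, 0, 0, 0, -1],
  [-0.01, 0, 0.35, 0, 0, 0, -1],
  [-0.01, 0, 0.42, 0, 0, 0, -1],
  [-0.01, 0, 0.45, 0, 0, 0, -1],
  [-0.01, 0, 0.45, 0, 0, 0, -1],
])

```text
t: 12.55
tool_pos: [0.5389, 0.2649, 0.1138]
orientation: [-2.046, -2.383, 0.002]
force: [0.3, 0.2, -1.3]
opening: 0.0077
```

```bash
python3 - <<'E'
from h import *
c=read_camera('wrist')
go([.53905069,.26439469,.0856],.152)
cv2.imwrite('pics/w10.png',c['frame'][:,:,::-1])
c=read_camera('scene')
cv2.imwrite('pics/s10.png',cv2.resize(c['frame'][120:280,310:470],None,fx=3.7,fy=3.7,interpolation=cv2.INTER_CUBIC)[:,:,::-1])
E
```

```text
t 12.6 pos [0.5392 0.265  0.1144] toolx [-1.513e-01  9.885e-01 -1.000e-04] tooly [ 9.885e-01  1.513e-01 -4.000e-04] toolz [-4.e-04 -2.e-04 -1.e+00] q [ 0.37  0.2   1.6  -0.    1.34  0.22] F [-0.1  0.9 -2.2] open 0.0079
shift shares [-0.0057 -0.0025  0.2879] turn shares [-0.0001  0.     -0.    ] deg [-0.  0. -0.]
```

View pics/w10.png

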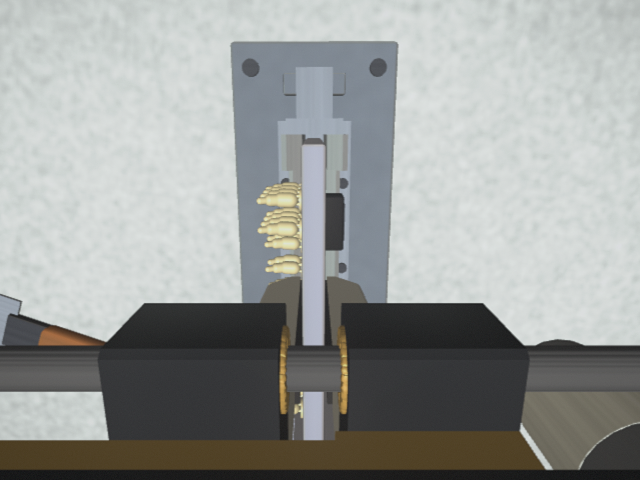

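View pics/s10.png

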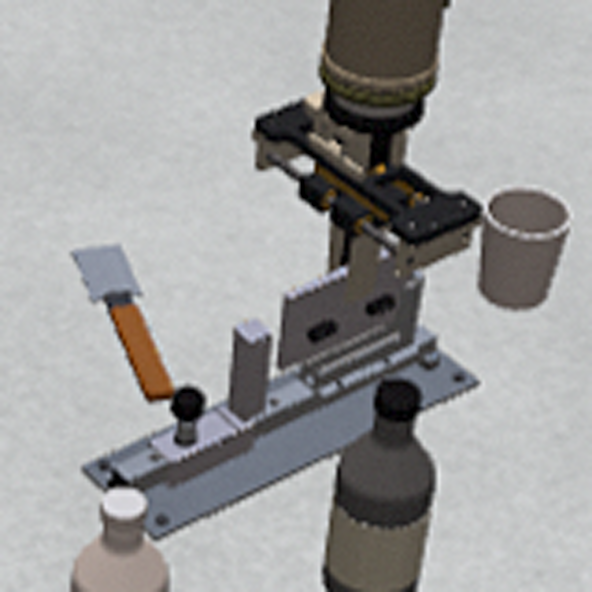

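Call:
move_arm([
  [0, 0, 0.05, 0, 0, 0, -1],
  [0, 0, 0.1, 0, 0, 0, -1],
  [0, 0, 0.15, 0, 0, 0, -1],
  [0, 0, 0.19, 0, 0, 0, -1],
  [0, 0, 0.22, 0, 0, 0, -1],
  [0, 0, 0.24, 0, 0, 0, -1],
  [0, 0, 0.24, 0, 0, 0, -1],
  [0, 0, 0.24, 0, 0, 0, -1],
])

```text
t: 13.45
tool_pos: [0.5395, 0.2651, 0.0908]
orientation: [2.046, 2.383, 0.0]
force: [0.1, 0.2, -2.1]
opening: 0.0082
```

```bash
python3 - <<'E'
from h import *
go([.53905069,.26439469,.0856],.152)
E
```

```text
t 13.45 pos [0.5395 0.2651 0.0908] toolx [-0.1513  0.9885  0.    ] tooly [9.885e-01 1.513e-01 2.000e-04] toolz [ 2.e-04  1.e-04 -1.e+00] q [ 0.37  0.23  1.62 -0.    1.3   0.22] F [ 0.1  0.2 -2.1] open 0.0082
shift shares [-0.0061 -0.0051  0.0517] turn shares [ 0.0001 -0.     -0.    ] deg [ 0. -0. -0.]
```

No contact; lower the last 5 mm gently.

Call:
move_arm([
  [0, 0, 0.02, 0, 0, 0, -1],
  [0, 0, 0.035, 0, 0, 0, -1],
  [0, 0, 0.045, 0, 0, 0, -1],
  [0, 0, 0.05, 0, 0, 0, -1],
  [0, 0, 0.05, 0, 0, 0, -1],
  [0, 0, 0.05, 0, 0, 0, -1],
])

```text
t: 14.05
tool_pos: [0.5394, 0.2651, 0.0857]
orientation: [2.047, 2.384, 0.0]
force: [0.3, 0.7, -1.8]
opening: 0.0076
```

```bash
python3 - <<'E'
from h import *
go([.53905069,.26439469,.0856],.152)
E
```

```text
t 14.05 pos [0.5394 0.2651 0.0857] toolx [-0.1513  0.9885  0.    ] tooly [9.885e-01 1.513e-01 1.000e-04] toolz [ 1.e-04  0.e+00 -1.e+00] q [0.37 0.23 1.62 0.   1.29 0.22] F [ 0.3  0.7 -1.8] open 0.0076
shift shares [-0.0061 -0.0044  0.0006] turn shares [ 0. -0. -0.] deg [ 0. -0. -0.]
```

Still carrying its weight (−2 N); go on in 0.5 mm steps until contact.

Call:
move_arm([
  [0, 0, 0.005, 0, 0, 0, -1],
  [0, 0, 0.01, 0, 0, 0, -1],
  [0, 0, 0.01, 0, 0, 0, -1],
  [0, 0, 0.01, 0, 0, 0, -1],
])

```text
t: 14.45
tool_pos: [0.5396, 0.2651, 0.0856]
orientation: [2.046, 2.383, 0.001]
force: [-3.2, -1.1, 5.0]
opening: 0.0075
```

Call:
move_arm([
  [0, 0, 0.005, 0, 0, 0, -1],
  [0, 0, 0.01, 0, 0, 0, -1],
  [0, 0, 0.01, 0, 0, 0, -1],
  [0, 0, 0.01, 0, 0, 0, -1],
])

```text
t: 14.85
tool_pos: [0.5397, 0.2651, 0.0856]
orientation: [2.046, 2.383, 0.001]
force: [-6.9, -3.2, 11.2]
opening: 0.0077
```

Call:
move_arm([
  [0, 0, -0.015, 0, 0, 0, -1],
  [0, 0, -0.015, 0, 0, 0, -1],
  [0, 0, -0.015, 0, 0, 0, -0.5],
  [0, 0, -0.015, 0, 0, 0, -0.1],
  [0, 0, -0.015, 0, 0, 0, 0.2],
  [0, 0, -0.015, 0, 0, 0, 0.2],
  [0, 0, -0.015, 0, 0, 0, 0.2],
  [0, 0, -0.015, 0, 0, 0, 0.2],
])

```text
t: 15.65
tool_pos: [0.5393, 0.265, 0.0851]
orientation: [-2.046, -2.384, 0.0]
force: [-1.2, -0.1, 0.9]
opening: 0.051
```

```bash
python3 - <<'E'
from h import *
go([.53905069,.26439469,.0856],.152)
c=read_camera('wrist')
cv2.imwrite('pics/w11.png',c['frame'][:,:,::-1])
E
```

```text
t 15.65 pos [0.5393 0.265  0.0851] toolx [-0.1513  0.9885 -0.    ] tooly [ 0.9885  0.1513 -0.    ] toolz [-0. -0. -1.] q [ 0.37  0.23  1.62 -0.    1.29  0.22] F [-1.2 -0.1  0.9] open 0.051
shift shares [-0.006  -0.0039 -0.0052] turn shares [-0.  0. -0.] deg [-0.  0. -0.]
```

View pics/w11.png

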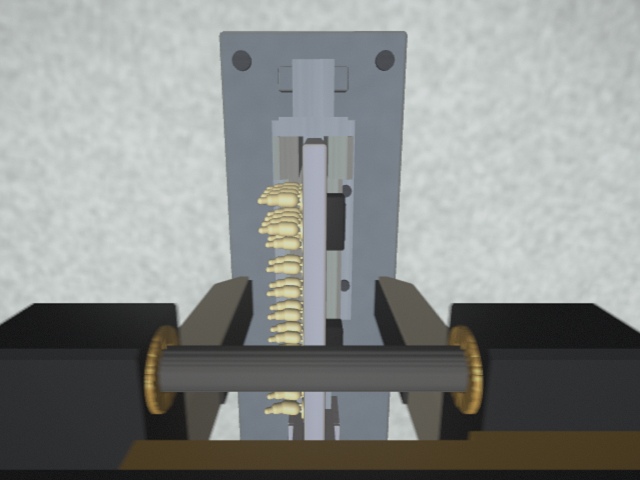

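Call:
move_arm([
  [0, 0, -0.15, 0, 0, 0, 0.2],
  [0, 0, -0.35, 0, 0, 0, 0.2],
  [0, 0, -0.6, 0, 0, 0, 0.2],
  [0, 0, -0.85, 0, 0, 0, 0.2],
  [0, 0, -1, 0, 0, 0, 0.2],
])

```text
t: 16.2
tool_pos: [0.5405, 0.2655, 0.1889]
orientation: [2.045, 2.382, 0.006]
force: [0.5, -0.4, 0.1]
opening: 0.0556
```

Call:
move_arm([
  [-0.3, 0, 0, 0, 0, 0, 0.2],
  [-0.6, 0, 0, 0, 0, 0, 0.2],
  [-0.9, 0, 0, 0, 0, 0, 0.2],
  [-1, 0, 0, 0, 0, 0, 0.2],
  [-1, 0, 0, 0, 0, 0, 0.2],
  [-1, 0, 0, 0, 0, 0, 0.2],
  [-1, 0, 0, 0, 0, 0, 0.2],
])

```text
t: 16.9
tool_pos: [0.5543, 0.1673, 0.1852]
orientation: [-2.045, -2.384, -0.0]
force: [-0.0, -0.2, -0.2]
opening: 0.0561
```

```bash
python3 - <<'E'
from h import *
c=read_camera('wrist')
go([.5629,.1116,.13],.152)
cv2.imwrite('pics/w12.png',c['frame'][:,:,::-1])
E
```

```text
t 16.95 pos [0.5542 0.1673 0.1851] toolx [-1.525e-01  9.883e-01  3.000e-04] tooly [ 9.883e-01  1.525e-01 -1.000e-04] toolz [-2.e-04  3.e-04 -1.e+00] q [0.2  0.09 1.59 0.   1.46 0.05] F [-1.   0.5  0.5] open 0.0556
shift shares [-5.643e-01  5.000e-04  5.510e-01] turn shares [-0.     -0.0001  0.0004] deg [-0.  -0.   0.1]
```

View pics/w12.png

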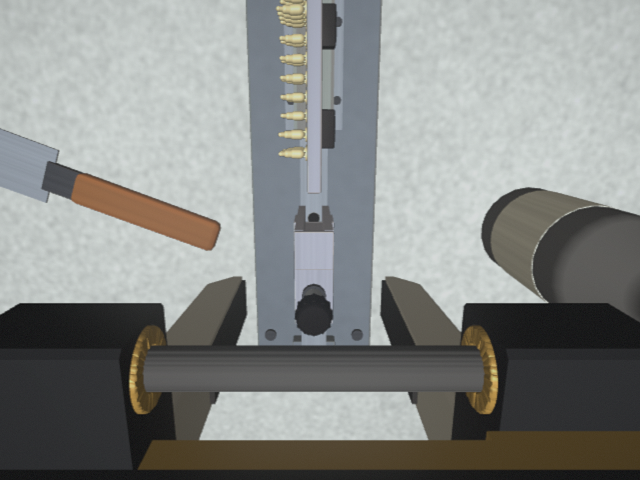

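```bash
python3 - <<'E'
from h import *
c=read_camera('wrist'); s=read_state(); M=R.from_rotvec(s["orientation"]).as_matrix(); p=s["tool_pos"]
f=c["frame"]; cv2.imwrite('pics/w12c.png',cv2.resize(f[170:350,250:380],None,fx=3.3,fy=3.3,interpolation=cv2.INTER_CUBIC)[:600,:,::-1])
m=(f.max(2)<50).astype(np.uint8); m[:,:290]=0;m[:,340:]=0;m[:292]=0;m[343:]=0
n,l,st,ce=cv2.connectedComponentsWithStats(m); i=1+np.argmax(st[1:,4]); print(st[i],ce[i])
(cx,cy),r=cv2.minEnclosingCircle(cv2.findNonZero((l==i).astype(np.uint8))); print(cx,cy,r)
for n_,u,v,z in [("knob top",313.5,315.5,.085),("knob by rear edge",313.5,335.5,.085),("plate end",314,193,.113),("keeper front",314,218,.122)]: print(n_,(M.T@(ray(c,(u,v),z)-p)).round(4))
E
```

```text
[296 294  36  41 656] [313.97560976 312.58079268]
313.5 314.0249938964844 20.03134536743164
knob top [-0.0523  0.0005  0.1001]
knob by rear edge [-0.067   0.0005  0.1001]
plate end [0.0346 0.0007 0.0721]
keeper front [0.0222 0.0007 0.0631]
```

View pics/w12c.png

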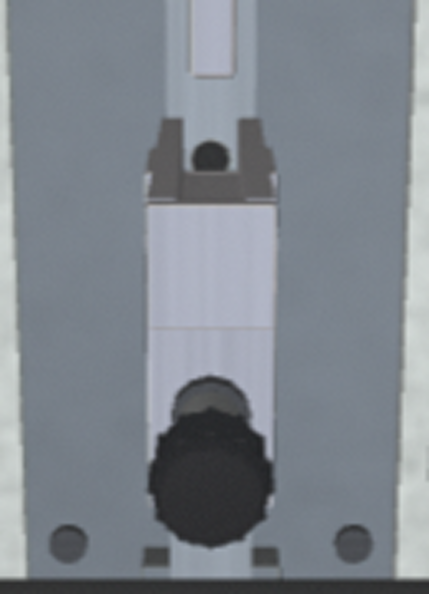

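Call:
move_arm([
  [-0.3, 0.005, 0, 0, 0, 0, 0.2],
  [-0.55, 0.005, 0.1, 0, 0, 0, 0.2],
  [-0.555, 0.005, 0.25, 0, 0, 0, 0.2],
  [-0.555, 0.005, 0.4, 0, 0, 0, 0.2],
  [-0.555, 0.005, 0.55, 0, 0, 0, 0.2],
  [-0.555, 0.005, 0.55, 0, 0, 0, 0.2],
  [-0.555, 0.005, 0.55, 0, 0, 0, 0.2],
])

```text
t: 17.7
tool_pos: [0.5627, 0.1122, 0.1294]
orientation: [-2.045, -2.384, 0.002]
force: [0.7, -0.1, -0.2]
opening: 0.0555
```

```bash
python3 - <<'E'
from h import *
go([.5629,.1116,.055],.152)
c=read_camera('wrist')
cv2.imwrite('pics/w13.png',c['frame'][:,:,::-1])
c=read_camera('scene')
cv2.imwrite('pics/s13.png',cv2.resize(c['frame'][120:280,310:470],None,fx=3.7,fy=3.7,interpolation=cv2.INTER_CUBIC)[:,:,::-1])
E
```

```text
t 17.7 pos [0.5627 0.1122 0.1294] toolx [-1.523e-01  9.883e-01  2.000e-04] tooly [ 0.9883  0.1523 -0.0016] toolz [-0.0016 -0.     -1.    ] q [ 0.11  0.12  1.66  0.    1.36 -0.05] F [ 0.7 -0.1 -0.2] open 0.0555
shift shares [-0.006   0.0021  0.7439] turn shares [-0.0005 -0.0001  0.0003] deg [-0.1 -0.   0.1]
```

View pics/w13.png

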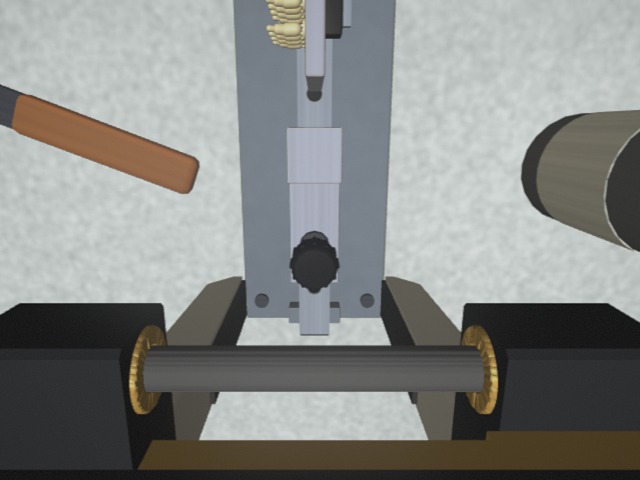

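View pics/s13.png

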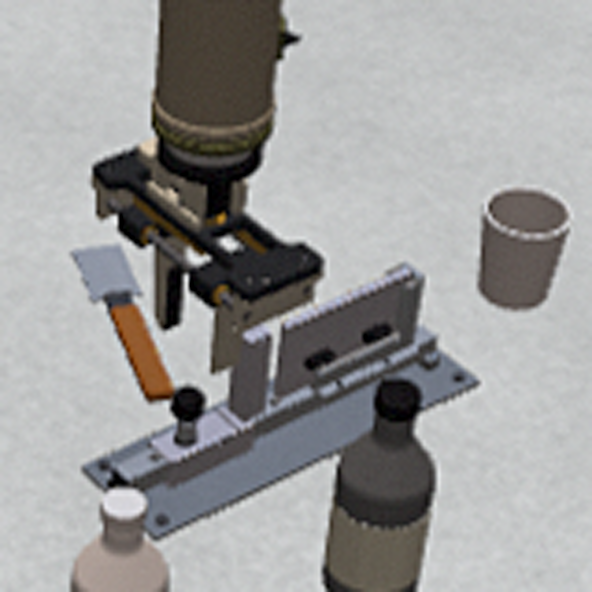

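```bash
python3 - <<'E'
from h import *
c=read_camera('wrist'); s=read_state(); M=R.from_rotvec(s["orientation"]).as_matrix(); p=s["tool_pos"]; f=c["frame"]
m=(f.max(2)<60).astype(np.uint8); m[:,:270]=0;m[:,360:]=0;m[:225]=0;m[305:]=0
n,l,st,ce=cv2.connectedComponentsWithStats(m); i=1+np.argmax(st[1:,4]); ys,xs=np.nonzero(l==i)
print(st[i]); w=[np.ptp(xs[ys==y]) for y in range(ys.min(),ys.max()+1)]; print(ys.min(),w)
bot=ys.max()
for n_,u,v,z in [("bottom edge",314,bot+.5,.085),("est",314,262,.085),("scraper end",199,180,.015)]: print(n_,(M.T@(ray(c,(u,v),z)-p)).round(4))
go([.5629,.1116,.055],.152)
E
```

```text
[ 288  235   48   56 1893]
235 [np.int64(1), np.int64(3), np.int64(9), np.int64(23), np.int64(24), np.int64(25), np.int64(26), np.int64(27), np.int64(29), np.int64(31), np.int64(33), np.int64(36), np.int64(39), np.int64(39), np.int64(39), np.int64(41), np.int64(41), np.int64(41), np.int64(41), np.int64(41), np.int64(41), np.int64(43), np.int64(45), np.int64(45), np.int64(45), np.int64(46), np.int64(47), np.int64(47), np.int64(47), np.int64(47), np.int64(47), np.int64(46), np.int64(43), np.int64(43), np.int64(43), np.int64(42), np.int64(41), np.int64(41), np.int64(40), np.int64(40), np.int64(40), np.int64(40), np.int64(37), np.int64(33), np.int64(32), np.int64(31), np.int64(28), np.int64(26), np.int64(24), np.int64(23), np.int64(14), np.int64(11), np.int64(10), np.int64(9), np.int64(8), np.int64(5)]
bottom edge [-0.0129  0.0005  0.0461]
est [0.0028 0.0005 0.0461]
scraper end [ 0.0365 -0.0747  0.116 ]
t 17.85 pos [0.564  0.1119 0.1311] toolx [-0.1518  0.9884 -0.    ] tooly [0.9884 0.1518 0.0015] toolz [ 1.5e-03  2.0e-04 -1.0e+00] q [ 0.11  0.12  1.66  0.    1.36 -0.05] F [ 0.2  1.2 -0.3] open 0.0559
shift shares [-0.001  -0.0121  0.7609] turn shares [0.0005 0.     0.0001] deg [0.1 0.  0. ]
```

Call:
move_arm([
  [0, 0.005, 0.15, 0, 0, 0, 0.2],
  [0, 0.005, 0.3, 0, 0, 0, 0.2],
  [0, 0.005, 0.45, 0, 0, 0, 0.2],
  [0, 0.005, 0.6, 0, 0, 0, 0.2],
  [0, 0.005, 0.72, 0, 0, 0, 0.2],
  [0, 0.005, 0.76, 0, 0, 0, 0.2],
  [0, 0.005, 0.76, 0, 0, 0, 0.2],
  [0, 0.005, 0.76, 0, 0, 0, 0.2],
])

```text
t: 18.65
tool_pos: [0.5643, 0.1115, 0.0546]
orientation: [2.046, 2.383, 0.001]
force: [0.3, 0.6, 0.3]
opening: 0.0557
```

```bash
python3 - <<'E'
from h import *
go([.5629,.1116,.055],.152)
c=read_camera('wrist')
cv2.imwrite('pics/w14.png',c['frame'][:,:,::-1])
E
```

```text
t 18.65 pos [0.5643 0.1115 0.0546] toolx [-0.1513  0.9885 -0.    ] tooly [9.885e-01 1.513e-01 7.000e-04] toolz [ 7.e-04  1.e-04 -1.e+00] q [ 0.11  0.2   1.72 -0.    1.22 -0.05] F [0.3 0.6 0.3] open 0.0557
shift shares [ 0.003  -0.0138 -0.004 ] turn shares [ 0.0002  0.     -0.    ] deg [ 0.  0. -0.]
```

View pics/w14.png

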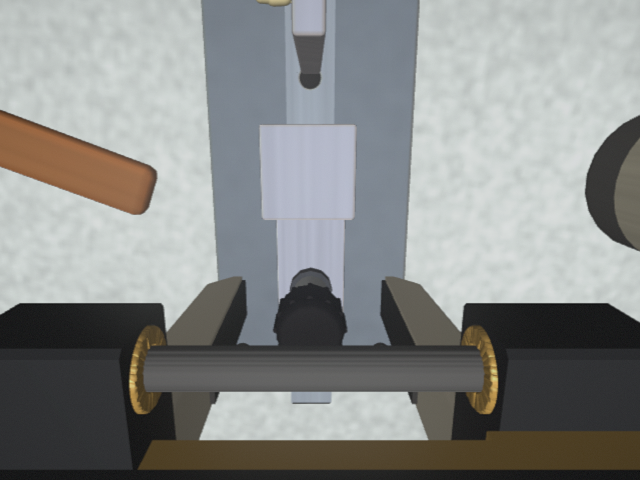

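Call:
move_arm([
  [0, -0.01, 0, 0, 0, 0, 0.2],
  [0, -0.01, 0, 0, 0, 0, -0.2],
  [0, -0.01, 0, 0, 0, 0, -0.4],
  [0, -0.01, 0, 0, 0, 0, -0.7],
  [0, -0.01, 0, 0, 0, 0, -1],
  [0, -0.01, 0, 0, 0, 0, -1],
  [0, -0.01, 0, 0, 0, 0, -1],
  [0, -0.01, 0, 0, 0, 0, -1],
], squeeze=35)

```text
t: 19.5
tool_pos: [0.5631, 0.1114, 0.0542]
orientation: [2.046, 2.383, 0.0]
force: [1.5, 0.2, -1.2]
opening: 0.0242
```

```bash
python3 - <<'E'
from h import *
go([.5629,.1116,.055],.152)
c=read_camera('wrist')
cv2.imwrite('pics/w15.png',c['frame'][:,:,::-1])
E
```

```text
t 19.5 pos [0.5631 0.1114 0.0542] toolx [-0.1512  0.9885  0.    ] tooly [9.885e-01 1.512e-01 4.000e-04] toolz [ 3.e-04  1.e-04 -1.e+00] q [ 0.11  0.2   1.72  0.    1.22 -0.05] F [ 1.5  0.2 -1.2] open 0.0242
shift shares [ 0.0026 -0.0012 -0.008 ] turn shares [ 0.0001 -0.     -0.0001] deg [ 0. -0. -0.]
```

View pics/w15.png

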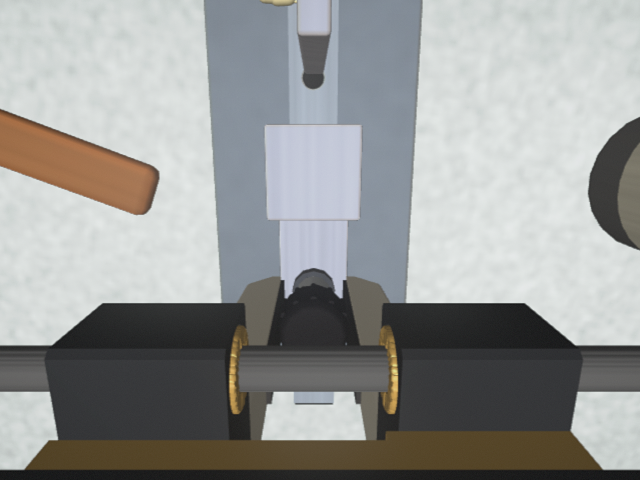

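Call:
move_arm([
  [0, 0, -0.03, 0, 0, 0, -1],
  [0, 0, -0.06, 0, 0, 0, -1],
  [0, 0, -0.09, 0, 0, 0, -1],
  [0, 0, -0.105, 0, 0, 0, -1],
  [0, 0, -0.105, 0, 0, 0, -1],
  [0, 0, -0.105, 0, 0, 0, -1],
])

```text
t: 20.15
tool_pos: [0.5629, 0.1114, 0.0645]
orientation: [-2.046, -2.384, -0.0]
force: [3.7, 1.6, -5.0]
opening: 0.0237
```

```bash
python3 - <<'E'
from h import *
go([.5629,.1116,.055],.152)
c=read_camera('wrist')
cv2.imwrite('pics/w16.png',c['frame'][:,:,::-1])
E
```

```text
t 20.15 pos [0.5629 0.1114 0.0645] toolx [-1.513e-01  9.885e-01  1.000e-04] tooly [9.885e-01 1.513e-01 1.000e-04] toolz [ 1.e-04  1.e-04 -1.e+00] q [ 0.11  0.19  1.72  0.    1.24 -0.05] F [ 3.7  1.6 -5. ] open 0.0237
shift shares [0.0021 0.0004 0.0953] turn shares [ 0. -0. -0.] deg [ 0. -0. -0.]
```

View pics/w16.png

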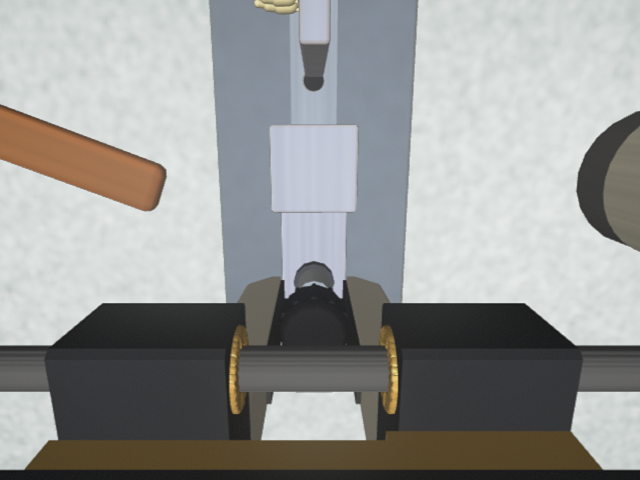

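Call:
move_arm([
  [0.05, 0, 0, 0, 0, 0, -1],
  [0.1, 0, 0, 0, 0, 0, -1],
  [0.15, 0, 0, 0, 0, 0, -1],
  [0.2, 0, 0, 0, 0, 0, -1],
  [0.25, 0, 0, 0, 0, 0, -1],
  [0.3, 0, 0, 0, 0, 0, -1],
  [0.3, 0, 0, 0, 0, 0, -1],
  [0.3, 0, 0, 0, 0, 0, -1],
])

```text
t: 21.0
tool_pos: [0.5582, 0.1415, 0.0646]
orientation: [-2.046, -2.384, -0.001]
force: [5.2, 2.2, -6.3]
opening: 0.024
```

```bash
python3 - <<'E'
from h import *
s=read_state(); print(np.linalg.norm(s["tool_pos"][:2]-[.5629,.1114]))
go([.5629,.1116,.055],.152)
c=read_camera('wrist')
cv2.imwrite('pics/w17.png',c['frame'][:,:,::-1])
c=read_camera('scene')
cv2.imwrite('pics/s17.png',cv2.resize(c['frame'][120:280,310:470],None,fx=3.7,fy=3.7,interpolation=cv2.INTER_CUBIC)[:,:,::-1])
E
```

```text
0.030503806946632312
t 21.0 pos [0.5582 0.1415 0.0646] toolx [-1.518e-01  9.884e-01  6.000e-04] tooly [ 0.9884  0.1518 -0.    ] toolz [-1.e-04  6.e-04 -1.e+00] q [0.16 0.19 1.71 0.   1.24 0.01] F [ 5.2  2.2 -6.3] open 0.024
shift shares [-0.3031  0.0008  0.0961] turn shares [-0.     -0.0002  0.0001] deg [-0. -0.  0.]
```

View pics/w17.png

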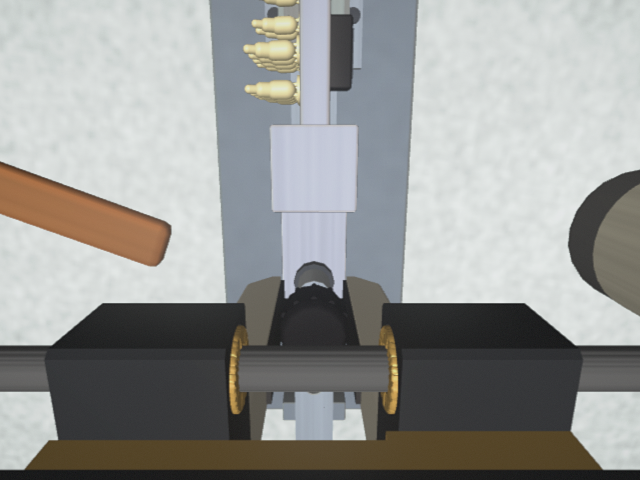

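View pics/s17.png

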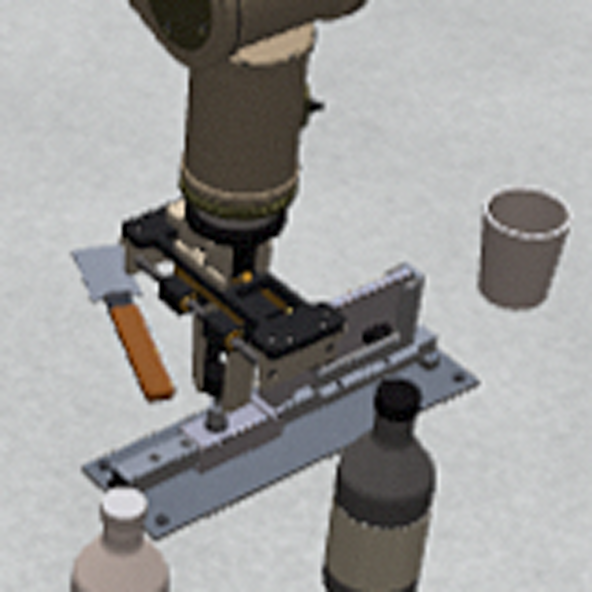

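Call:
move_arm([
  [-0.003, 0, 0.02, 0, 0, 0, -1],
  [-0.003, 0, 0.04, 0, 0, 0, -1],
  [-0.003, 0, 0.06, 0, 0, 0, -1],
  [-0.003, 0, 0.08, 0, 0, 0, -1],
  [-0.003, 0, 0.1, 0, 0, 0, -1],
  [-0.003, 0, 0.105, 0, 0, 0, -1],
  [-0.003, 0, 0.105, 0, 0, 0, -1],
  [-0.003, 0, 0.105, 0, 0, 0, -1],
])

```text
t: 21.9
tool_pos: [0.5585, 0.1406, 0.0543]
orientation: [2.046, 2.383, 0.0]
force: [2.5, 0.5, -2.4]
opening: 0.0237
```

```bash
python3 - <<'E'
from h import *
s=read_state(); print(np.linalg.norm(s["tool_pos"][:2]-[.5629,.1114]))
go([.5629,.1116,.055],.152)
E
```

```text
0.029526422272460124
t 21.9 pos [0.5585 0.1406 0.0543] toolx [-1.512e-01  9.885e-01 -1.000e-04] tooly [9.885e-01 1.512e-01 1.000e-04] toolz [ 2.e-04 -1.e-04 -1.e+00] q [ 0.16  0.2   1.72 -0.    1.22  0.01] F [ 2.5  0.5 -2.4] open 0.0237
shift shares [-2.933e-01 -2.000e-04 -7.000e-03] turn shares [ 0.      0.     -0.0001] deg [ 0.  0. -0.]
```

Call:
move_arm([
  [0, 0, 0.005, 0, 0, 0, -1],
  [0, 0, 0.01, 0, 0, 0, -1],
  [0, 0, 0.01, 0, 0, 0, -1],
  [0, 0, 0.01, 0, 0, 0, -1],
  [0, 0, 0.01, 0, 0, 0, -1],
])

```text
t: 22.4
tool_pos: [0.5587, 0.1406, 0.054]
orientation: [2.046, 2.383, 0.0]
force: [0.1, -1.5, 5.3]
opening: 0.0238
```

```bash
python3 - <<'E'
from h import *
go([.5629,.1116,.055],.152)
c=read_camera('wrist')
cv2.imwrite('pics/w18.png',c['frame'][:,:,::-1])
c=read_camera('scene')
cv2.imwrite('pics/s18.png',cv2.resize(c['frame'][120:280,310:470],None,fx=3.7,fy=3.7,interpolation=cv2.INTER_CUBIC)[:,:,::-1])
E
```

```text
t 22.4 pos [0.5587 0.1406 0.054 ] toolx [-1.513e-01  9.885e-01 -3.000e-04] tooly [9.885e-01 1.513e-01 5.000e-04] toolz [ 5.e-04 -2.e-04 -1.e+00] q [ 0.16  0.2   1.72 -0.    1.22  0.01] F [ 0.1 -1.5  5.3] open 0.0238
shift shares [-0.2926 -0.0019 -0.0097] turn shares [ 0.0002  0.0001 -0.    ] deg [ 0.  0. -0.]
```

View pics/w18.png

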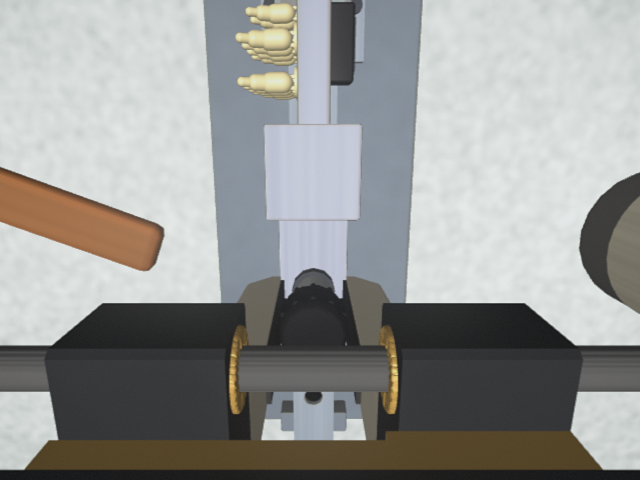

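View pics/s18.png

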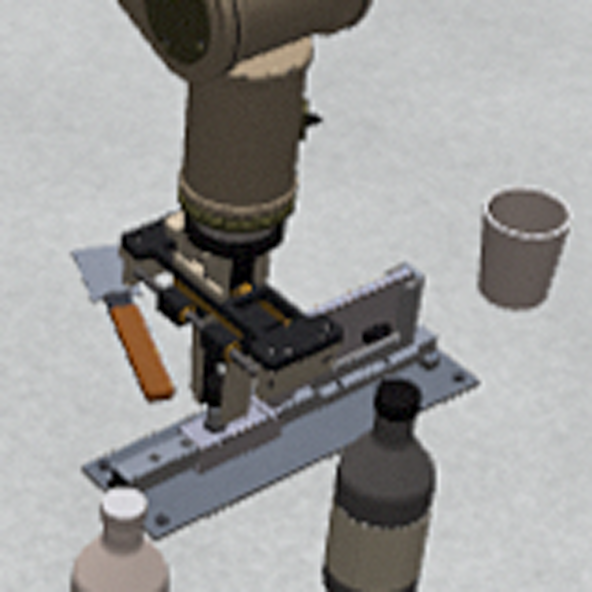

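```bash
python3 - <<'E'
from h import *
c=read_camera('scene'); cv2.imwrite('pics/s19.png',c['frame'][:,:,::-1]); go([.5629,.1116,.055],.152)
E
```

```text
t 22.55 pos [0.5587 0.1405 0.054 ] toolx [-1.512e-01  9.885e-01 -3.000e-04] tooly [9.885e-01 1.512e-01 5.000e-04] toolz [ 5.e-04 -2.e-04 -1.e+00] q [ 0.16  0.2   1.72 -0.    1.22  0.01] F [ 0.1 -1.1  5.7] open 0.0236
shift shares [-0.2922 -0.0019 -0.01  ] turn shares [ 0.0002  0.0001 -0.0001] deg [ 0.  0. -0.]
```

View pics/s19.png

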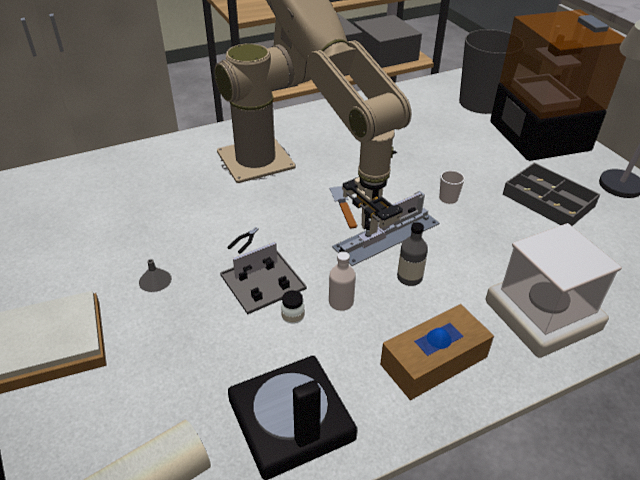

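The picture shows the spare plate still in its rest (around 255,258), the printed plate in the holder with the keeper over its end (around 405,205), and everything else where it was.

```bash
python3 -c "
from plant import *
print(close_job())"
```

```text
the job is handed in; nothing more can be done
None
```

The printed plate is standing in the holder with the keeper locked over its free end, and I handed the job in at about 22.6 s of the 58 s, still gripping the plunger knob.

**What I did:** I gripped the plate by the clear middle of its top edge and lifted it out of the drip stand. I lowered it into the slot and post groove until it stood on the floor, then let go. I then pulled the plunger up about 10 mm, slid the keeper to the next hole and let the pin drop.

**Last checks:**
- **Plate seating:** it touched the floor at the predicted tool height (85.6 mm). In the last measurement before lowering, its end was about 1.7 mm from the bottom of the groove. I then backed off another 1 mm, so it should be about 2.7 mm away, which is within the allowed range. I did not measure that gap again after letting go.
- **Floor contact:** contact force rose to about 11 N vertically and 7 N sideways before I backed off and opened the fingers.
- **Pin:** the keeper ended 29.5 mm along. The knob is back at its pin-home height (54.0 mm tool height against 54.2 mm when first gripped), and a light push down met a hard stop at about 5 N. I did not tug the keeper sideways to test the lock.
- **Surroundings:** the last pictures show the keeper over the plate's end, the spare plate still in its rest, and nothing else moved.

**Disagreement:** the first position of the holder from the wrist camera was about 7 mm off. I had combined a picture taken while the arm was still settling with a later camera pose. Re-measured with the arm still, the views agreed within about 3 mm, and the close-up views of the post used for the fit agreed within about 1 mm.

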